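# Fish a dropped sleeve out of a linear axis with a telescopic hook

## Robot

A 6-joint arm with a two-finger parallel gripper is mounted at the origin on a cart in front of the work surface, level with it; the furniture and walls round the work are solid. World frame = base frame: x ahead of the robot, y to its left, z up, the work surface at z = 0. Lengths are in m, angles in rad, forces in N, time in s.
With the tool pointing down it reaches from about 0.425 to 1.125 m from the base axis. Payload 14.9 kg.
Tool frame: the origin (TCP) lies at the very end of the fingers, on their centre line; the grasp point (between the pads) lies arm.grip_point_offset behind it (arm.grip_point_offset is the distance from the TCP to the grasp point, in m); y points along the fingers, x is the direction in which the jaws open and shut, and the axes are right-handed (so a half turn about y gives the same grasp; the last joint's range is limited). The gripper opens to 91 mm and grips with 3 to 60 N. Pads are 32 mm wide; open, the fingers measure 118 mm over their backs; the gripper's body (76 mm by 178 mm) begins 60 mm behind the grasp point.
Start: joints at [1.216, 0.379, 1.734, -0, 1.028, -0.033], TCP at [0.221, 0.664, 0.214] pointing down, gripper open.
Joint ranges: [-2.77, 2.77], [-0.74, 2.19], [0, 2.66], [-1.06, 4.2], [0.31, 2.87], [-3.08, 3.08]. Speed limits (rad/s): [1.89, 1.89, 2.39, 3.14, 3.14, 3.14].

## Interface

Orientations are given as a unit quaternion [w, x, y, z].
In Python, from plant import arm, vision, spotter gives the robot as it stands. The module is installed in compiled form; this text tells all that it offers.
- The arm moves only by the tool arm_command, never from a script. Its argument "plan" is a list of rows, each a list of 3 entries, a list of its own where there are three numbers: the finger opening in mm, from 0 to 91.2, then the shift along the tool's x, y, z in mm, then the turn, a rotation vector about the tool's x, y, z in rad. In form: [[grip, [tx, ty, tz], [wx, wy, wz]], ...]. A call has 1 to 10 rows; each row shifts and turns the commanded pose from where the row before left it, along the tool's axes as they then stand; what a row does not reach is not made up. A row lasts 1/12 s, in which the tool goes at most 41.7 mm and 7.16 degrees, less where a joint would pass 70% of its speed; a pose out of reach is approached as far as the arm can. A call with a gripper value outside its range is refused whole. The fingers move at their own pace and stop on an object; the grip force is fixed at half the most. Time passes only in rows, so rows that do not move let the fingers close. It gives the time, the measured TCP pose, the force and the opening at its end, in the units of the state.
- arm.state(): the state, without advancing time (a new reading comes with each control period).
- vision.get_image(name): name is "side" or "top"; returns a dict with "frame" (400x640x3 uint8, red, green, blue), "depth" (400x640 float32, m along the optical axis (not along the pixel's ray), 0 where there is no reading), "camera_matrix" (3x3 intrinsics, pixels), "dist_coeffs" ([k1, k2, p1, p2, k3] as OpenCV has them; the pictures are not rectified), "R" (3x3) and "t" (3): a world point X has camera coordinates R X + t. Camera axes: x right, y down, z forward; pixel columns grow to the right and rows downward; lengths in m; the calibration is good to about 2 mm. A picture is of the moment at which its call begins.
- arm.job_done(): hands the job in, once; it reports no verdict.
Trained networks look in the newest picture that a camera, given by its name, has taken for a name from the list of things; names that differ only in an ending like _2 or _b are one class to them, and where a whole thing is asked for, a point or a joint stands for the part that bears it (a point fixed in the world has none). Each returns a list of dicts, best first, with "confidence" (0 to 1); they miss things now and then, are a little off and sometimes report something else, mostly with a low value. They report only what shows in the picture. A call takes as long as a camera call.
- spotter.search_frame(camera, name): "xyz" ([x, y, z] in m, in world coordinates, good to about 4 mm: the middle of the surface that is visible of it).
- spotter.trace(camera, name): "pixels" (400x640 bool, what is visible of it).
The state is a dict: "time_s": time; "q": joint angles; "qvel": joint speeds; "tau": joint torques, N m; "ee_pos": TCP position; "tcp_rot": TCP orientation; "force": force on the tool from outside, world axes, zero at the start; "wrist_torque": the same for the moment, N m; "opening": finger opening in m.
Only numpy, scipy, OpenCV 4.12 (cv2) and the standard library are available. Lean on these libraries where they do the work, as an engineer would, in place of code of your own. Each camera call takes 0.05 s, during which the arm holds its last target. There are 200 camera calls.

## Task

A bored steel sleeve has dropped into the trench of the linear axis and is pinched by its sprung brake strip, where fingers cannot reach, so the carriage cannot be parked. Take the telescopic hook from its stand, put its bent toe into the sleeve's bore, draw the sleeve up out of the trench on the hook and lay it down in the empty compartment of the tray, then hang the hook upright in the fork of its stand again. Be gentle: feel for the bottom of the trench, where a thin measuring scale lies, never drive the hook hard against the axis, the sleeve or the tray, and leave everything else as it stands.

Things in the scene. Friction and masses are not known exactly. Their poses are not given: they have to be found in the camera images.
- hook: telescopic retrieving hook, 110 g, hanging upright in the fork of its stand. Origin: middle of its wooden grip, a flat-sided bar 24 (x) x 18 (y) x 66 mm (z, up): take it from above across its 18 mm flats (y). Below sit a 30 mm square collar, a 9 mm tube (down to 82 mm below the origin) and a 5 mm rod that slides in the tube; the rod's end is bent into a toe (see hook_collar)
- hook_collar (a point): underside of the hook's collar, 44 mm below the grip's middle. The rod's toe points along the hook's +x, reaches 26 mm ahead of the hook's axis, rises 2 mm to its round tip, 5 mm thick. How far the rod is pulled out is NOT measured and differs each time: the toe's lowest point is 94 to 123 mm below this point (138 to 167 below the grip's middle). The rod stays so under less than 50 N
- hook_stand: fixed stand, base 90 x 80 mm. Origin: on the work surface below the fork's seat. 145 mm up, two prongs point to the stand's -x, the 14 mm slot between them open to -x; the collar rests on them. A lip 4 mm high at their ends and the post's top (3 mm) keep the collar there: lift the hook 8 mm or more, then move it 60 mm to the stand's -x. Hung, the hook's axes match the stand's
- hook_seat (a point): point of the stand where the middle of the hook's grip is when it hangs in the fork, 189 mm above the work surface
- linear_axis: fixed aluminium linear axis, 260 (x) x 70 (y) mm. Origin: its centre on the work surface; +x runs along the trench, away from the robot. The trench is open above from x = -118 to +41 mm between the side walls, y -12 to +12 mm; guide rails' tops and end plates 78 mm above the work surface. The parked carriage (94 mm high) covers the rest. Motor at the far end, out to y = +90 mm
- trench_floor (a point): middle of the trench's floor below the axis' centre, 12 mm above the work surface; axes as the linear axis. A thin measuring scale lies on the floor: pressing the axis, in the trench or elsewhere, with more than 20 N damages it
- strip_face (a point): middle of the face of the spring-loaded brake strip on the trench's +y wall. It is 120 mm long and stands 14 to 50 mm above the work surface, presses toward -y with about 4 N and yields about 3 mm; beside it the trench is 18 to 20 mm wide
- sleeve: dropped steel sleeve: tube 32 mm long, 20 mm outside, 13 mm bore right through, 35 to 70 g. Origin: its centre; its x is its axis. It lies along the trench on the floor (centre 10 mm above it), pinched between the -y wall and the brake strip: 4 to 7 N are needed to slide or lift it. The end nearer the robot is free for the toe. It must not be pressed or pulled with more than 20 N
- parts_tray: fixed white tray, 200 (x) x 150 (y) x 20 mm, origin: centre of its underside; floor 2 mm thick; five walls across x, 16 mm high, make six compartments about 31 mm wide (x) and 146 mm long (y). Black sleeves lie in all but one
- free_slot (a point): centre of the floor of the tray's empty compartment, 2 mm above the work surface; the compartment is 32 mm wide along this point's x and 146 mm long along its y. The sleeve is to lie in it along y, its centre then 10 mm above this point
- gauge_block: bystander: steel setting block, 24 x 37 x 25 mm, origin under its centre
- v_block: bystander: steel V-block, 28 x 36 x 30 mm, origin under its centre
- collet_nut: bystander: black collet nut, 38 mm across, 18 mm high, origin under its centre
- caliper: bystander: caliper, 75 x 240 x 14 mm, origin under its centre
- marked_piece: bystander: chrome sleeve standing on end, 19 mm across, 30 mm high, origin under its centre

How it is judged:
By the outcome, as a careful person would: the job done as asked, in the order asked, and still so for the second after the job is handed in, with the robot touching nothing.
It also fails if it takes over 72 s, if anything falls off the work surface, if the arm or the gripper's body presses on something with over 40 N, if the wrist force passes 120 N, or if a joint passes its speed limit or range.

## Working session

There is one attempt and no reset: what is moved stays moved. The work goes in short steps, Python scripts to look and compute and a tool call to move; the robot and the scene stay as the last step left them, time stands still between calls to the robot, and variables do not carry over. Pictures are saved under pics/ and viewed, about 8 in all and at most 12, crops included, and the job is handed in when it is done.

Besides the shell and the picture viewer there is one more tool, called by a JSON object that holds its "method" and its "body", one argument or row to a line. arm_command: Moves the arm, as the interface text tells. Its arguments: {"type":"object","properties":{"plan":{"type":"array","items":{"type":"array"}}},"required":["plan"]}

```bash
mkdir -p pics
cat > h.py <<'E'
import numpy as np, cv2
from plant import arm, vision, spotter
def proj(im,X):
    p,_=cv2.projectPoints(np.atleast_2d(np.array(X,float)),cv2.Rodrigues(im["R"])[0],im["t"],im["camera_matrix"],np.array(im["dist_coeffs"],float)); return p[:,0]
def cloud(im,mask=None):
    d=im["depth"]; v,u=np.nonzero((d>0)&(mask if mask is not None else True))
    n=cv2.undistortPoints(np.stack([u,v],1).astype(float)[:,None],im["camera_matrix"],np.array(im["dist_coeffs"],float))[:,0]
    z=d[v,u]; P=np.c_[n*z[:,None],z]
    return (P-im["t"])@im["R"], u, v
E
python3 - <<'E'
from h import *
s=arm.state(); print(s, arm.grip_point_offset)
for c in("top","side"):
    im=vision.get_image(c); cv2.imwrite(f"pics/{c}0.png",im["frame"][:,:,::-1])
    np.savez(f"{c}0.npz",**im)
    print(c,"cam at",-im["R"].T@im["t"], im["R"][2])
    for n in["hook","hook_collar","hook_stand","hook_seat","linear_axis","trench_floor","strip_face","sleeve","parts_tray","free_slot","gauge_block","v_block","collet_nut","caliper","marked_piece"]:
        r=spotter.search_frame(c,n); print(n,[(np.round(x["xyz"],4).tolist(),round(x["confidence"],2)) for x in r[:2]])
E
```

```text
{'time_s': 0.0, 'q': array([ 1.21571685e+00,  3.79395260e-01,  1.73479090e+00,  2.90654311e-06,
        1.02849176e+00, -3.32824190e-02]), 'qvel': array([-0.00047324,  0.00091737,  0.00037728,  0.00046585,  0.00106251,
       -0.0007673 ]), 'tau': array([-1.54001144e-03, -7.63726115e+01, -4.34386325e+01,  6.49795728e-02,
        4.23414947e-02, -4.74577928e-05]), 'ee_pos': array([0.22124406, 0.6636945 , 0.21329254]), 'tcp_rot': array([-0.57343156,  0.57385782,  0.41311972, -0.41375784]), 'force': array([-0.30139884,  0.237229  , -0.57428466]), 'wrist_torque': array([-0.06607806,  0.00117859, -0.02697819]), 'opening': 0.09139877536010055} 0.0188
top cam at [0.46380023 0.03053026 1.33760888] [ 0.08745934 -0.0124996  -0.99608967]
hook [([0.552, -0.2845, 0.0132], 0.71), ([0.5062, 0.2911, 0.1909], 0.45)]
hook_collar [([0.5064, 0.2906, 0.1833], 0.7)]
hook_stand [([0.5331, 0.2862, 0.0081], 0.82), ([0.4337, 0.1478, 0.0272], 0.7)]
hook_seat [([0.5337, 0.284, 0.0104], 0.96)]
linear_axis [([0.6041, 0.017, 0.0724], 0.63), ([0.5326, 0.2853, 0.0084], 0.63)]
trench_floor [([0.6058, 0.0159, 0.0678],
[... 695 characters left out ...]
ok_stand [([0.5448, 0.2862, 0.0193], 0.94)]
hook_seat [([0.5452, 0.2868, 0.0257], 0.96)]
linear_axis [([0.5966, -0.0172, 0.0611], 0.79)]
trench_floor [([0.593, -0.0163, 0.0568], 0.59)]
strip_face [([0.5508, -0.2904, 0.0142], 0.33), ([0.6337, -0.2151, 0.0239], 0.28)]
sleeve []
parts_tray [([0.5474, -0.288, 0.0162], 0.93), ([0.5073, 0.2915, 0.1683], 0.17)]
free_slot [([0.5492, -0.2886, 0.0149], 0.61), ([0.5441, 0.2857, 0.0176], 0.45)]
gauge_block [([0.6577, -0.1737, 0.0268], 0.59)]
v_block [([0.4356, 0.1389, 0.0256], 0.52)]
collet_nut [([0.4383, -0.1642, 0.0156], 0.64), ([0.5451, 0.2887, 0.0226], 0.15)]
caliper [([0.6937, 0.3063, 0.0099], 0.43)]
marked_piece [([0.6289, -0.2162, 0.0253], 0.45)]
```

View pics/top0.png

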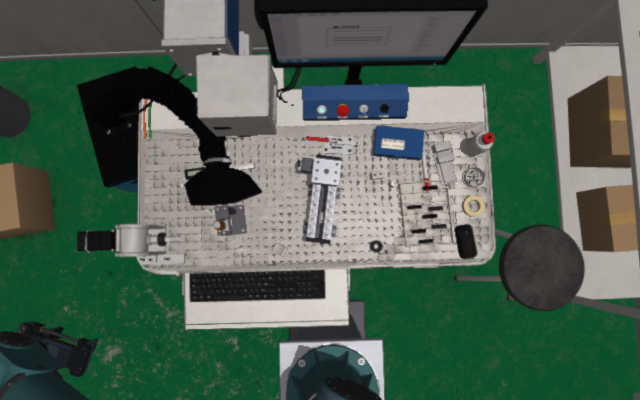

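View pics/side0.png

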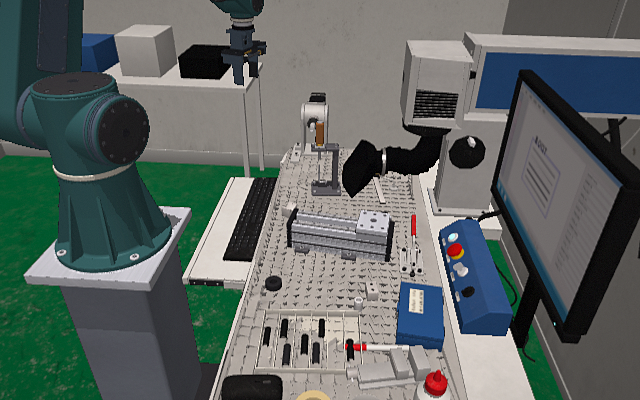

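Top view: the stand is at (230,218), the axis at (322,200), the tray at (425,212), and a black hood at (220,185) near the stand. I'll crop these and fit the geometry.

Run:
```python
from h import *
T=dict(np.load("top0.npz")); S=dict(np.load("side0.npz"))
print(T["camera_matrix"],S["camera_matrix"][0,0])
def crop(im,c,w,h,sz):
    u,v=c; f=im["frame"][v-h//2:v+h//2,u-w//2:u+w//2,::-1]; return cv2.resize(f,sz,interpolation=cv2.INTER_CUBIC)
a=crop(T,(230,205),80,90,(266,300)); b=crop(T,(322,198),80,90,(266,300)); c=crop(T,(425,212),80,90,(266,300))
d=crop(S,(322,160),80,90,(266,300)); e=crop(S,(340,235),120,90,(266,300)); f=crop(S,(310,345),120,90,(266,300))
cv2.imwrite("pics/crops.png",np.vstack([np.hstack([a,b,c]),np.hstack([d,e,f])]))
# axis: rail tops z~.078, rect fit
for name,im in(("top",T),("side",S)):
    P,u,v=cloud(im)
    def rect(sel,n):
        q=P[sel]; 
        if len(q)<10: print(n,len(q));return
        r=cv2.minAreaRect(q[:,:2].astype(np.float32)); print(name,n,len(q),np.round(r[0],4),np.round(r[1],4),round(r[2],2),"zmed",round(float(np.median(q[:,2])),4))
    x,y,z=P.T
    ax=(abs(x-.6)<.2)&(abs(y-.01)<.1)
    rect(ax&(z>.070)&(z<.084),"rails"); rect(ax&(z>.089)&(z<.1),"carr"); 
    st=(abs(x-.53)<.1)&(abs(y-.287)<.09)
    rect(st&(z>.215)&(z<.23),"griptop"); rect(st&(z>.135)&(z<.16),"fork"); rect(st&(z>.006)&(z<.02),"base")
    tr=(abs(x-.55)<.15)&(abs(y+.287)<.11)
    rect(tr&(z>.012)&(z<.026),"tray")
    hood=(abs(x-.6)<.3)&(abs(y-.35)<.2)&(z>.1)
    for zz in(.1,.2,.3,.4,.5,.6):
        k=hood&(z>zz)&(z<zz+.1); 
        if k.sum(): print(name,"tall",zz,k.sum(),P[k].min(0).round(3),P[k].max(0).round(3))
```

```text
[[426.1729794    0.         322.08828391]
 [  0.         426.1729794  201.28341295]
 [  0.           0.           1.        ]] 464.2842745408707
top rails 949 [0.6118 0.0105] [0.1023 0.3217] 88.61 zmed 0.0754
top carr 641 [ 6.614e-01 -5.000e-04] [0.0818 0.0742] 81.16 zmed 0.0933
top griptop 58 [0.5069 0.2928] [0.021  0.0176] 0.35 zmed 0.2223
top fork 308 [0.5235 0.2959] [0.0813 0.0392] 5.62 zmed 0.147
top base 701 [0.5224 0.287 ] [0.1845 0.1776] 0.13 zmed 0.0085
top tray 1055 [ 0.5508 -0.2881] [0.2971 0.2193] 0.46 zmed 0.016
top tall 0.1 3618 [0.428 0.212 0.1  ] [0.9  0.55 0.2 ]
top tall 0.2 1657 [0.496 0.164 0.2  ] [0.9  0.55 0.3 ]
top tall 0.3 896 [0.724 0.151 0.3  ] [0.897 0.354 0.4  ]
top tall 0.4 5417 [0.724 0.15  0.4  ] [0.9   0.355 0.472]
side rails 1077 [0.6111 0.0082] [0.1045 0.3192] 88.71 zmed 0.0751
side carr 608 [ 0.6622 -0.0014] [0.0867 0.0742] 81.7 zmed 0.0932
side griptop 31 [0.5102 0.2923] [0.0201 0.0174] 75.74 zmed 0.2208
side fork 237 [0.5247 0.2917] [0.0799 0.0435] 5.68 zmed 0.1465
side base 455 [0.508  0.3136] [0.1556 0.1268] 0.17 zmed 0.0076
side tray 2611 [ 0.5661 -0.2927] [0.2607 0.221 ] 2.93 zmed 0.016
side tall 0.1 3182 [0.426 0.17  0.1  ] [0.9  0.55 0.2 ]
side tall 0.2 1036 [0.499 0.15  0.2  ] [0.9   0.302 0.3  ]
side tall 0.3 405 [0.724 0.15  0.3  ] [0.9   0.273 0.4  ]
side tall 0.4 1388 [0.725 0.15  0.4  ] [0.9   0.355 0.469]
```

View pics/crops.png

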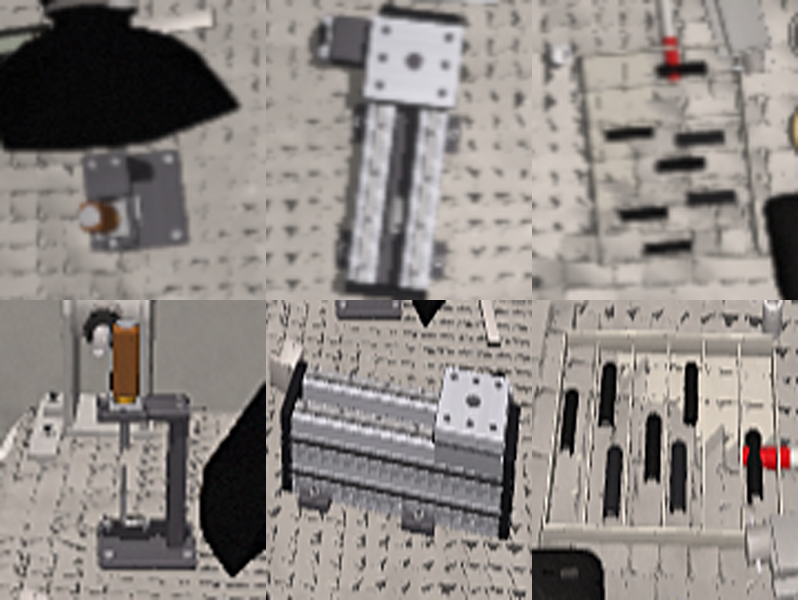

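Crops: the hook hangs robot-side of the post, toe pointing away from the robot. The sleeve glints in the trench at about top pixel (321,217). The fifth compartment from the robot is empty, and the fork yaw is about +5°. Next I'll get the tool axes and the exact axis and tray frames.

```bash
cat >> h.py <<'E'
from scipy.spatial.transform import Rotation as Ro
def pose():
    s=arm.state(); q=s["tcp_rot"]; return s["ee_pos"],Ro.from_quat([q[1],q[2],q[3],q[0]]),s
def plan(target,hookyaw,flip=0):
    """tool shift (mm, in tool axes now) and rotvec to get TCP at target, tool y down, tool x along +-hook y"""
    p,R,s=pose(); c,sn=np.cos(hookyaw),np.sin(hookyaw)
    x=np.array([-sn,c,0])*(-1 if flip else 1); y=np.array([0,0,-1.]); Rt=Ro.from_matrix(np.c_[x,y,np.cross(x,y)])
    print("t",round(s["time_s"],2),"p",p.round(4),"F",s["force"].round(1),"M",s["wrist_torque"].round(2),"open",round(s["opening"],4),"q",s["q"].round(2))
    print(" shift mm",(R.inv().apply(np.array(target)-p)*1000).round(1),"turn",(R.inv()*Rt).as_rotvec().round(4))
E
python3 - <<'E'
from h import *
T=dict(np.load("top0.npz")); S=dict(np.load("side0.npz"))
p,R,s=pose(); print(R.as_matrix().round(3))
for f in(0,1): plan((.508,.2925,.26),np.radians(5),f)
for name,im in(("top",T),("side",S)):
    P,u,v=cloud(im); x,y,z=P.T
    # rails: fit lines, axis yaw guess
    th=np.radians(-8.8); d=np.array([np.cos(th),np.sin(th)]); n=np.array([-d[1],d[0]]); c0=np.array([.5804,.012])
    a=(P[:,:2]-c0)@d; l=(P[:,:2]-c0)@n
    rail=(z>.072)&(z<.084)&(abs(l)<.05)&(a>-.1)&(a<.03)
    for s0 in np.arange(-.11,.03,.02):
        k=rail&(a>=s0)&(a<s0+.02); 
        print(name,"a%.2f l lo %.4f hi %.4f mid-mean %.4f"%(s0+.01,l[k].min(),l[k].max(),(l[k&(l>.012)].mean()+l[k&(l<-.012)].mean())/2))
    k=(z>.072)&(z<.084)&(abs(l)<.03); print("a ext",np.percentile(a[k],[0,1,99,100]).round(4))
    k=(z>.089)&(z<.1)&(abs(l)<.06)&(abs(a)<.16); print("carr a",np.percentile(a[k],[1,99]).round(4),"l",np.percentile(l[k],[1,99]).round(4))
    k=(abs(l)<.010)&(a>-.11)&(a<.03)&(z<.06)
    for s0 in np.arange(-.11,.03,.01):
        kk=k&(a>=s0)&(a<s0+.01)
        if kk.any(): print("  trench",round(s0+.005,3),kk.sum(),"zmax",z[kk].max().round(3),"med",np.median(z[kk]).round(3))
for c,im in(("top",T),("side",S)):
    for nm in("parts_tray","sleeve","linear_axis"):
        r=spotter.trace(c,nm)
        if r:
            m=r[0]["pixels"]; P,u,v=cloud(im,m); k=P[:,2]>.01 if nm=="parts_tray" else P[:,2]>-1
            rr=cv2.minAreaRect(P[k,:2].astype(np.float32)); print(c,nm,round(r[0]["confidence"],2),m.sum(),rr,P.mean(0).round(4))
            if nm=="parts_tray": np.save(f"tray_{c}.npy",P)
E
```

```text
[[ 0.316 -0.    -0.949]
 [ 0.949 -0.     0.316]
 [-0.    -1.     0.   ]]
t 1.6 p [0.2214 0.6641 0.2139] F [ 0.  -0.5  0.7] M [-0.   -0.02 -0.07] open 0.0912 q [ 1.22  0.38  1.73  0.    1.03 -0.03]
 shift mm [-261.9  -46.1 -389.4] turn [-0.     -0.4091 -0.    ]
t 1.6 p [0.2214 0.6641 0.2139] F [ 0.  -0.5  0.7] M [-0.   -0.02 -0.07] open 0.0912 q [ 1.22  0.38  1.73  0.    1.03 -0.03]
 shift mm [-261.9  -46.1 -389.4] turn [ 0.      2.7325 -0.    ]
top a-0.10 l lo -0.0330 hi 0.0332 mid-mean -0.0010
top a-0.08 l lo -0.0348 hi 0.0314 mid-mean -0.0007
top a-0.06 l lo -0.0348 hi 0.0311 mid-mean -0.0005
top a-0.04 l lo -0.0348 hi 0.0315 mid-mean -0.0012
top a-0.02 l lo -0.0318 hi 0.0342 mid-mean 0.0007
top a0.00 l lo -0.0337 hi 0.0329 mid-mean -0.0003
top a0.02 l lo -0.0337 hi 0.0343 mid-mean -0.0011Traceback (most recent call last):
  File "<stdin>", line 13, in <module>
    return umr_minimum(a, axis, None, out, keepdims, initial, where)
ValueError: zero-size array to reduction operation minimum which has no identity
```

Run:
```python
from h import *
T=dict(np.load("top0.npz")); S=dict(np.load("side0.npz"))
P=np.vstack([cloud(T)[0],cloud(S)[0]])
print("height map cm, rows x .36...; cols y .66..0.1")
ys=np.arange(.66,.1,-.04); print("      ",[round(y,2) for y in ys])
for x0 in np.arange(.36,.8,.04):
    print(round(x0,2),[int(100*max([0.]+list(P[(P[:,0]>=x0)&(P[:,0]<x0+.04)&(P[:,1]>=yy-.04)&(P[:,1]<yy)&(P[:,2]<.6),2]))) for yy in ys])
P=cloud(T)[0]; x,y,z=P.T
th=np.radians(-8.8); d=np.array([np.cos(th),np.sin(th)]); n=np.array([-d[1],d[0]]); c0=np.array([.5804,.012])-.0005*n
for name,im in(("top",T),("side",S)):
    P=cloud(im)[0]; z=P[:,2]; a=(P[:,:2]-c0)@d; l=(P[:,:2]-c0)@n
    k=(z>.072)&(z<.084)&(abs(l)<.03)&(abs(a)<.15); print(name,"a ext",np.percentile(a[k],[0,1,99,100]).round(4))
    k=(z>.089)&(z<.1)&(abs(l)<.06)&(abs(a)<.16); print("carr a",np.percentile(a[k],[1,99]).round(4),"l",np.percentile(l[k],[1,99]).round(4))
    k=(abs(l)<.008)&(a>-.11)&(a<.03)&(z<.06)
    for s0 in np.arange(-.11,.03,.008):
        kk=k&(a>=s0)&(a<s0+.008)
        if kk.any(): print("  trench",round(s0+.004,3),kk.sum(),"zmax",z[kk].max().round(3),"med",np.median(z[kk]).round(3), "l",l[kk].mean().round(4))
for c,im in(("top",T),("side",S)):
    for nm in("parts_tray","sleeve"):
        r=spotter.trace(c,nm)
        if r:
            m=r[0]["pixels"]; P,u,v=cloud(im,m); k=P[:,2]>.012 if nm=="parts_tray" else P[:,2]>-1
            rr=cv2.minAreaRect(P[k,:2].astype(np.float32)); print(c,nm,round(r[0]["confidence"],2),m.sum(),rr,P.mean(0).round(4))
```

```text
height map cm, rows x .36...; cols y .66..0.1
       [np.float64(0.66), np.float64(0.62), np.float64(0.58), np.float64(0.54), np.float64(0.5), np.float64(0.46), np.float64(0.42), np.float64(0.38), np.float64(0.34), np.float64(0.3), np.float64(0.26), np.float64(0.22), np.float64(0.18), np.float64(0.14), np.float64(0.1)]
0.36 [0, 0, 1, 1, 1, 1, 1, 1, 1, 1, 0, 1, 1, 1, 1]
0.4 [0, 16, 18, 18, 13, 2, 1, 1, 1, 1, 0, 0, 3, 3, 0]
0.44 [17, 17, 18, 17, 16, 16, 15, 1, 1, 1, 0, 0, 3, 2, 7]
0.48 [17, 17, 18, 18, 16, 16, 14, 1, 22, 22, 1, 0, 0, 0, 5]
0.52 [0, 0, 1, 1, 1, 1, 1, 1, 15, 15, 1, 0, 0, 0, 0]
0.56 [0, 1, 1, 1, 1, 5, 5, 3, 15, 15, 3, 0, 0, 0, 0]
0.6 [0, 1, 1, 1, 1, 1, 13, 6, 4, 4, 8, 10, 0, 0, 0]
0.64 [0, 0, 1, 1, 1, 1, 13, 14, 14, 14, 14, 13, 0, 0, 6]
0.68 [0, 1, 1, 1, 1, 1, 1, 13, 13, 12, 1, 0, 0, 0, 6]
0.72 [0, 0, 1, 1, 1, 1, 1, 13, 14, 46, 46, 46, 46, 46, 0]
0.76 [0, 1, 1, 1, 1, 1, 11, 12, 12, 46, 46, 46, 46, 46, 0]
0.8 [0, 14, 15, 16, 0, 22, 18, 15, 12, 46, 46, 46, 46, 46, 0]
top a ext [-0.1287 -0.1273  0.1316  0.1326]
carr a [0.0457 0.118 ] l [-0.0395  0.0403]
  trench -0.106 15 zm
[... 863 characters left out ...]
-0.127  -0.1259  0.1331  0.1339]
carr a [0.0467 0.1194] l [-0.0418  0.0409]
top parts_tray 0.71 1128 ((0.5398614406585693, -0.3087880313396454), (0.19013306498527527, 0.15241965651512146), 2.561002254486084) [ 0.5614 -0.2804  0.0072]
top sleeve 0.39 66 ((0.5298736691474915, 0.017074814066290855), (0.019262440502643585, 0.03172970190644264), 80.32009887695312) [0.5297 0.0175 0.029 ]
side parts_tray 0.89 3671 ((0.5375790596008301, -0.31153714656829834), (0.20233112573623657, 0.15450306236743927), 3.4108762741088867) [ 0.5434 -0.2982  0.0097]
side sleeve 0.15 243 ((0.6620648503303528, -0.15228627622127533), (0.03064444288611412, 0.06457964330911636), 6.289867401123047) [ 0.6601 -0.1682  0.0183]
```

{"method": "arm_command", "body": {
  "plan": [
    [80,[-20,-8,-30],[0,0,0]],
    [80,[-20,-8,-30],[0,0,0]],
    [80,[-20,-8,-30],[0,0,0]],
    [80,[-20,-6,-30],[0,0,0]],
    [80,[-20,-6,-30],[0,0,0]],
    [80,[-20,-6,-30],[0,0,0]],
    [80,[-20,-4,-30],[0,0,0]],
    [80,[-20,0,-30],[0,0,0]],
    [80,[-20,0,-30],[0,0,0]],
    [80,[-20,0,-30],[0,0,0]]
  ]
}}

```text
time_s: 2.63
ee_pos: [0.4436, 0.378, 0.2603]
tcp_rot: [0.574, -0.574, -0.414, 0.413]
force: [0.4, 0.9, -0.7]
opening: 0.0797
```

{"method": "arm_command", "body": {
  "plan": [
    [80,[-20,0,-30],[0,0,0]],
    [80,[-20,0,-30],[0,0,0]],
    [80,[-20,0,-29],[0,0,0]],
    [80,[0,0,0],[0,-0.12,0]],
    [80,[0,0,0],[0,-0.12,0]],
    [80,[0,0,0],[0,-0.12,0]],
    [80,[0,0,0],[0,-0.05,0]],
    [80,[0,0,0],[0,0,0]]
  ]
}}

```text
time_s: 3.3
ee_pos: [0.5083, 0.2943, 0.26]
tcp_rot: [-0.477, 0.477, 0.522, -0.522]
force: [0.3, 0.2, -0.7]
opening: 0.0797
```

Run:
```python
from h import *
plan((.508,.2925,.175),np.radians(5))
```

```text
t 3.3 p [0.5083 0.2943 0.26  ] F [ 0.3  0.2 -0.7] M [ 0.06  0.08 -0.03] open 0.0797 q [ 0.49  0.15  1.94  0.    1.05 -1.18]
 shift mm [-1.7 85.   0.4] turn [0.     0.0031 0.    ]
```

{"method": "arm_command", "body": {
  "plan": [
    [80,[-1.5,20,0],[0,0,0]],
    [80,[0,25,0],[0,0,0]],
    [80,[0,25,0],[0,0,0]],
    [80,[0,15,0],[0,0,0]],
    [80,[0,0,0],[0,0,0]]
  ]
}}

```text
time_s: 3.72
ee_pos: [0.5066, 0.2921, 0.1718]
tcp_rot: [0.479, -0.477, -0.519, 0.523]
force: [-1.5, 1.1, -0.4]
opening: 0.0799
```

{"method": "arm_command", "body": {
  "plan": [
    [40,[0,0,0],[0,0,0]],
    [30,[0,0,0],[0,0,0]],
    [22,[0,0,0],[0,0,0]],
    [22,[0,0,0],[0,0,0]],
    [22,[0,0,0],[0,0,0]],
    [22,[0,0,0],[0,0,0]]
  ]
}}

```text
time_s: 4.22
ee_pos: [0.5085, 0.293, 0.1755]
tcp_rot: [-0.477, 0.478, 0.522, -0.521]
force: [-0.2, -0.2, -0.8]
opening: 0.0427
```

Run:
```python
from h import *
plan((.508,.2925,.175),np.radians(5))
im=vision.get_image("side"); c=im["frame"][90:210,250:410,::-1]
cv2.imwrite("pics/s1.png",cv2.resize(c,(800,600),interpolation=cv2.INTER_CUBIC))
print(proj(im,[(.508,.2925,.189),(.508,.2925,.145)]))
```

```text
t 4.22 p [0.5085 0.293  0.1755] F [-0.2 -0.2 -0.8] M [ 0.    0.01 -0.02] open 0.0427 q [ 0.48  0.25  1.99 -0.    0.9  -1.18]
 shift mm [-0.5  0.5  0.6] turn [0.0007 0.0008 0.0003]
[[319.12289695 132.18653605]
 [318.93480646 146.0928903 ]]
```

View pics/s1.png

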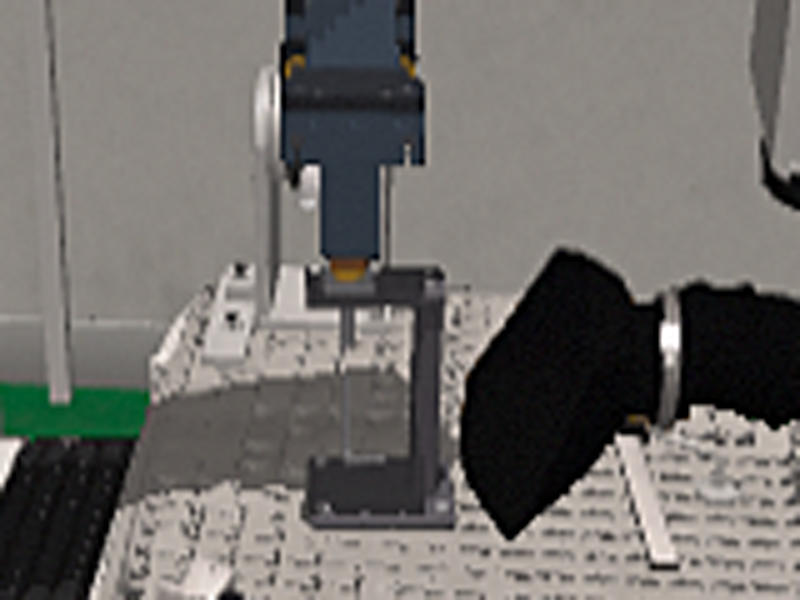

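The finger (x≈348) is centred on the collar and rod (x≈347). Closing.

{"method": "arm_command", "body": {
  "plan": [
    [10,[0,0,0],[0,0,0]],
    [10,[0,0,0],[0,0,0]],
    [10,[0,0,0],[0,0,0]],
    [10,[0,0,0],[0,0,0]],
    [10,[0,0,0],[0,0,0]],
    [10,[0,0,0],[0,0,0]],
    [10,[0,0,0],[0,0,0]]
  ]
}}

```text
time_s: 4.85
ee_pos: [0.5083, 0.2929, 0.1749]
tcp_rot: [0.477, -0.477, -0.522, 0.522]
force: [-0.7, 1.0, -1.1]
opening: 0.018
```

{"method": "arm_command", "body": {
  "plan": [
    [10,[0,-5,0],[0,0,0]],
    [10,[0,-7,0],[0,0,0]],
    [10,[0,0,0],[0,0,0]],
    [10,[0,0,10],[0,0,0]],
    [10,[0,0,20],[0,0,0]],
    [10,[0,0,20],[0,0,0]],
    [10,[0,-5,20],[0,0,0]],
    [10,[0,-15,5],[0,0,0]],
    [10,[0,-15,0],[0,0,0]],
    [10,[0,0,0],[0,0,0]]
  ]
}}

```text
time_s: 5.68
ee_pos: [0.4337, 0.2868, 0.2243]
tcp_rot: [-0.477, 0.478, 0.523, -0.521]
force: [0.6, 0.1, -0.7]
opening: 0.0179
```

Run:
```python
from h import *
th=np.radians(-8.8); d=np.array([np.cos(th),np.sin(th)]); n=np.array([-d[1],d[0]]); c0=np.array([.5804,.012])
hp=c0+(-.096)*d-.0025*n   # hook axis, toe tip at a=-.070
print("hook entry",hp)
plan((*hp,.26),th)
im=vision.get_image("side"); c=im["frame"][90:210,200:360,::-1]
cv2.imwrite("pics/s2.png",cv2.resize(c,(800,600),interpolation=cv2.INTER_CUBIC))
p,R,s=pose(); g=p+[0,0,.0141]; z=R.as_matrix()[:,2]
for L in(.138,.150,.167):print(L,proj(im,[g-[0,0,L],g-[0,0,L]-z*.026]).round(1).tolist())
```

```text
hook entry [0.48514761 0.02421607]
t 5.68 p [0.4337 0.2868 0.2243] F [ 0.6  0.1 -0.7] M [ 0.06 -0.02  0.01] open 0.0179 q [ 0.54  0.08  2.09 -0.    0.97 -1.12]
 shift mm [-266.1  -36.   -28.1] turn [0.0029 0.2422 0.0018]
0.138 [[293.7, 159.9], [302.5, 159.9]]
0.15 [[293.8, 163.4], [302.5, 163.5]]
0.167 [[293.9, 168.5], [302.5, 168.5]]
```

View pics/s2.png

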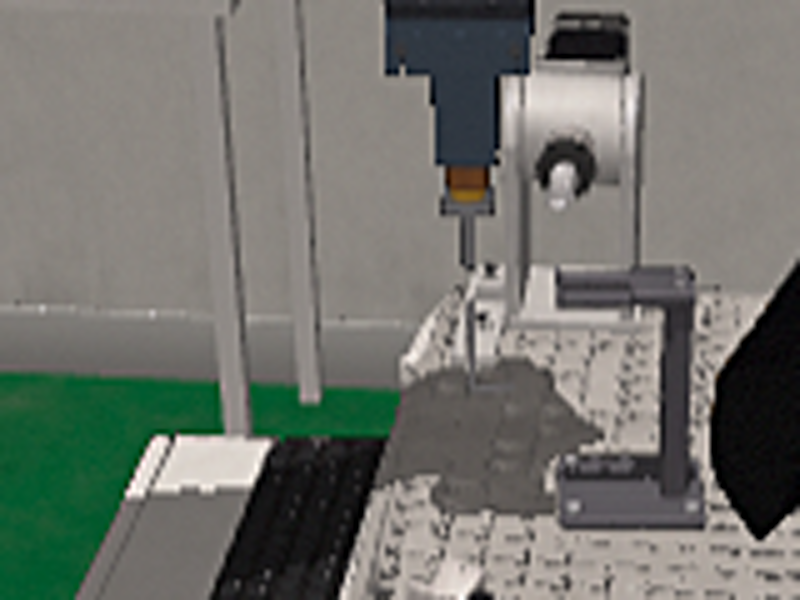

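The toe's lowest point is at crop (474,388), about 163 mm below the grip's middle; the toe points right (+x), the hook clear of the stand. Moving above the trench's near end.

{"method": "arm_command", "body": {
  "plan": [
    [10,[0,-30,0],[0,0,0]],
    [10,[-20,-26,-3],[0,0,0]],
    [10,[-35,0,-4],[0,0,0]],
    [10,[-35,0,-4],[0,0,0]],
    [10,[-35,0,-4],[0,0,0]],
    [10,[-35,0,-4],[0,0,0]],
    [10,[-35,0,-4],[0,0,0]],
    [10,[-35,0,-3],[0,0,0]],
    [10,[-25,0,-2],[0,0,0]],
    [10,[-11,0,0],[0,0,0]]
  ]
}}

```text
time_s: 6.57
ee_pos: [0.4849, 0.0212, 0.2768]
tcp_rot: [0.478, -0.478, -0.521, 0.521]
force: [0.0, 0.4, -1.1]
opening: 0.0177
```

{"method": "arm_command", "body": {
  "plan": [
    [10,[0,0,0],[0,0.12,0]],
    [10,[0,0,0],[0,0.12,0]],
    [10,[0,0,0],[0,0,0]],
    [10,[0,0,0],[0,0,0]]
  ]
}}

```text
time_s: 6.9
ee_pos: [0.4847, 0.0242, 0.2773]
tcp_rot: [0.536, -0.535, -0.461, 0.462]
force: [0.1, -0.1, -1.3]
opening: 0.0176
```

```bash
cat > a.py <<'E'
from h import *
th=np.radians(-8.8); d=np.array([np.cos(th),np.sin(th)]); n=np.array([-d[1],d[0]]); c0=np.array([.5804,.012])
def axpose():
    p,R,s=pose(); r=p[:2]-c0; print("axis a %.1f l %.1f z %.1f mm"%(r@d*1e3,r@n*1e3,p[2]*1e3))
E
python3 - <<'E'
from a import *
hp=c0+(-.096)*d-.0025*n
plan((*hp,.19),th); axpose()
im=vision.get_image("side"); p,R,s=pose(); g=p+[0,0,.0141]; z=R.as_matrix()[:,2]
for L in(.155,.163,.167):print(L,proj(im,[g-[0,0,L],g-[0,0,L]-z*.026]).round(1).tolist())
A=im["frame"][120:240,260:380,::-1]
im=vision.get_image("top")
for L in(.155,.167):print(L,proj(im,[g-[0,0,L],g-[0,0,L]-z*.026]).round(1).tolist())
B=im["frame"][150:270,260:380,::-1]
cv2.imwrite("pics/s3.png",cv2.resize(np.hstack([A,B]),(800,400),interpolation=cv2.INTER_CUBIC))
E
```

```text
t 6.9 p [0.4847 0.0242 0.2773] F [ 0.1 -0.1 -1.3] M [0.06 0.02 0.03] open 0.0176 q [ 0.   -0.05  2.11  0.    1.08 -1.42]
 shift mm [ 0.1 87.3 -0.5] turn [-0.0008  0.0057 -0.    ]
axis a -96.5 l -2.6 z 277.3 mm
0.155 [[301.4, 196.0], [311.7, 197.3]]
0.163 [[301.4, 198.7], [311.7, 200.1]]
0.167 [[301.4, 200.1], [311.7, 201.5]]
0.155 [[319.8, 231.3], [320.9, 222.1]]
0.167 [[319.8, 231.4], [320.9, 222.3]]
```

View pics/s3.png

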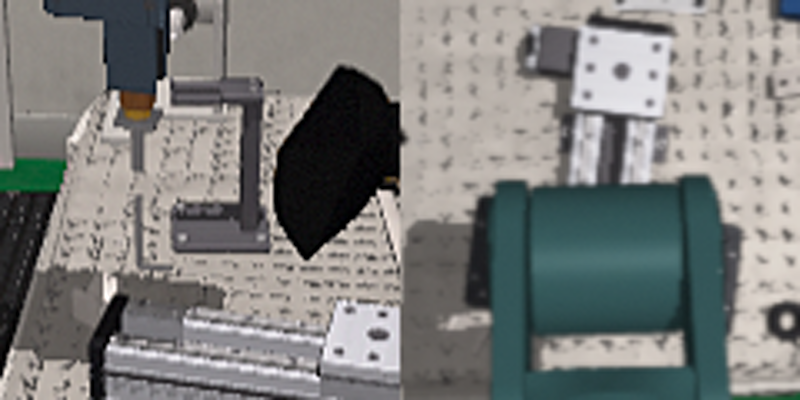

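Left half: the rod and toe hang above the near end of the trench, toe corner at crop (142,265), so about 164 mm long. The arm hides the trench from the top camera. Backing off 4 mm, then descending gently to feel for the floor.

{"method": "arm_command", "body": {
  "plan": [
    [10,[0,10,4],[0,0.005,0]],
    [10,[0,20,0],[0,0,0]],
    [10,[0,10,0],[0,0,0]],
    [10,[0,5,0],[0,0,0]],
    [10,[0,8,0],[0,0,0]],
    [10,[0,8,0],[0,0,0]],
    [10,[0,8,0],[0,0,0]],
    [10,[0,4,0],[0,0,0]],
    [10,[0,0,0],[0,0,0]]
  ]
}}

```text
time_s: 7.75
ee_pos: [0.4806, 0.0244, 0.204]
tcp_rot: [0.538, -0.537, -0.459, 0.46]
force: [0.2, 0.2, -0.8]
opening: 0.018
```

Run:
```python
from a import *
plan((.485,.024,.17),th); axpose()
```

```text
t 7.75 p [0.4806 0.0244 0.204 ] F [ 0.2  0.2 -0.8] M [-0.01 -0.01  0.02] open 0.018 q [ 0.    0.04  2.17 -0.    0.93 -1.41]
 shift mm [ 0.3 34.  -4.5] turn [-0.0013 -0.0031 -0.0002]
axis a -100.5 l -3.0 z 204.0 mm
```

{"method": "arm_command", "body": {
  "plan": [
    [10,[0.5,6,0],[0,0,0]],
    [10,[0,6,0],[0,0,0]],
    [10,[0,5,0],[0,0,0]],
    [10,[0,4,0],[0,0,0]],
    [10,[0,3,0],[0,0,0]],
    [10,[0,2,0],[0,0,0]],
    [10,[0,0,0],[0,0,0]]
  ]
}}

```text
time_s: 8.33
ee_pos: [0.4809, 0.0249, 0.1785]
tcp_rot: [0.538, -0.538, -0.459, 0.459]
force: [-0.5, 0.1, -0.5]
opening: 0.0179
```

{"method": "arm_command", "body": {
  "plan": [
    [10,[0,1.5,0],[0,0,0]],
    [10,[0,1.5,0],[0,0,0]],
    [10,[0,0,0],[0,0,0]]
  ]
}}

```text
time_s: 8.58
ee_pos: [0.481, 0.0249, 0.1758]
tcp_rot: [0.538, -0.538, -0.459, 0.459]
force: [-0.8, 0.1, -0.8]
opening: 0.0178
```

{"method": "arm_command", "body": {
  "plan": [
    [10,[0,1,0],[0,0,0]],
    [10,[0,1,0],[0,0,0]],
    [10,[0,0,0],[0,0,0]]
  ]
}}

```text
time_s: 8.83
ee_pos: [0.481, 0.0249, 0.1738]
tcp_rot: [0.538, -0.538, -0.459, 0.459]
force: [0.0, -0.3, -0.7]
opening: 0.0178
```

{"method": "arm_command", "body": {
  "plan": [
    [10,[0,1,0],[0,0,0]],
    [10,[0,1,0],[0,0,0]],
    [10,[0,0,0],[0,0,0]]
  ]
}}

```text
time_s: 9.08
ee_pos: [0.481, 0.0249, 0.1717]
tcp_rot: [0.538, -0.538, -0.459, 0.459]
force: [-0.3, -1.5, -0.9]
opening: 0.0179
```

{"method": "arm_command", "body": {
  "plan": [
    [10,[0,1,0],[0,0,0]],
    [10,[0,1,0],[0,0,0]],
    [10,[0,0,0],[0,0,0]]
  ]
}}

```text
time_s: 9.33
ee_pos: [0.481, 0.0249, 0.1697]
tcp_rot: [0.538, -0.538, -0.459, 0.459]
force: [-0.2, -0.6, -1.3]
opening: 0.0177
```

{"method": "arm_command", "body": {
  "plan": [
    [10,[0,1,0],[0,0,0]],
    [10,[0,0,0],[0,0,0]]
  ]
}}

```text
time_s: 9.5
ee_pos: [0.481, 0.0249, 0.1688]
tcp_rot: [0.538, -0.538, -0.459, 0.459]
force: [-0.2, 0.7, -0.9]
opening: 0.0177
```

{"method": "arm_command", "body": {
  "plan": [
    [10,[0,1,0],[0,0,0]],
    [10,[0,0,0],[0,0,0]]
  ]
}}

```text
time_s: 9.67
ee_pos: [0.481, 0.0249, 0.1678]
tcp_rot: [0.538, -0.538, -0.459, 0.459]
force: [0.6, 0.6, -1.7]
opening: 0.0177
```

{"method": "arm_command", "body": {
  "plan": [
    [10,[0,1,0],[0,0,0]],
    [10,[0,0,0],[0,0,0]]
  ]
}}

```text
time_s: 9.83
ee_pos: [0.481, 0.0249, 0.1668]
tcp_rot: [0.538, -0.538, -0.459, 0.459]
force: [0.8, 0.1, -1.8]
opening: 0.0182
```

{"method": "arm_command", "body": {
  "plan": [
    [10,[0,1,0],[0,0,0]],
    [10,[0,0,0],[0,0,0]]
  ]
}}

```text
time_s: 10.0
ee_pos: [0.481, 0.0249, 0.1658]
tcp_rot: [0.538, -0.538, -0.459, 0.459]
force: [0.1, 0.1, -1.5]
opening: 0.0175
```

{"method": "arm_command", "body": {
  "plan": [
    [10,[0,1,0],[0,0,0]],
    [10,[0,0,0],[0,0,0]]
  ]
}}

```text
time_s: 10.17
ee_pos: [0.481, 0.0249, 0.1648]
tcp_rot: [0.538, -0.538, -0.459, 0.459]
force: [-1.1, 0.1, -1.3]
opening: 0.018
```

{"method": "arm_command", "body": {
  "plan": [
    [10,[0,0.7,0],[0,0,0]],
    [10,[0,0,0],[0,0,0]]
  ]
}}

```text
time_s: 10.33
ee_pos: [0.481, 0.0249, 0.1641]
tcp_rot: [0.538, -0.538, -0.459, 0.459]
force: [0.7, -0.8, -0.6]
opening: 0.018
```

{"method": "arm_command", "body": {
  "plan": [
    [10,[0,0.7,0],[0,0,0]],
    [10,[0,0,0],[0,0,0]]
  ]
}}

```text
time_s: 10.5
ee_pos: [0.481, 0.0249, 0.1635]
tcp_rot: [0.538, -0.538, -0.459, 0.459]
force: [-0.1, 0.3, -1.1]
opening: 0.0178
```

{"method": "arm_command", "body": {
  "plan": [
    [10,[0,0.7,0],[0,0,0]],
    [10,[0,0,0],[0,0,0]]
  ]
}}

```text
time_s: 10.67
ee_pos: [0.4811, 0.0249, 0.1628]
tcp_rot: [-0.538, 0.538, 0.459, -0.459]
force: [-0.4, 0.6, 0.2]
opening: 0.0179
```

{"method": "arm_command", "body": {
  "plan": [
    [10,[0,0.7,0],[0,0,0]],
    [10,[0,0,0],[0,0,0]]
  ]
}}

```text
time_s: 10.83
ee_pos: [0.4813, 0.0249, 0.1625]
tcp_rot: [-0.538, 0.538, 0.459, -0.459]
force: [-1.9, 0.3, 5.8]
opening: 0.0177
```

Floor felt at TCP z 0.1628 with about 7 N, so the rod is ~165 mm long. Raising to bore height and advancing.

{"method": "arm_command", "body": {
  "plan": [
    [10,[0,-3,0],[0,0,0]],
    [10,[0,-3.8,0],[0,0,0]],
    [10,[0,0,0],[0,0,0]],
    [10,[0,0,-3],[0,0,0]],
    [10,[0,0,-3],[0,0,0]],
    [10,[0,0,0],[0,0,0]]
  ]
}}

```text
time_s: 11.33
ee_pos: [0.4876, 0.0239, 0.1689]
tcp_rot: [-0.538, 0.538, 0.459, -0.459]
force: [0.5, 0.7, -1.8]
opening: 0.018
```

Run:
```python
from a import *
plan((.4874,.0235,.1690),th); axpose()
```

```text
t 11.33 p [0.4876 0.0239 0.1689] F [ 0.5  0.7 -1.8] M [ 0.    0.   -0.04] open 0.018 q [ 0.    0.11  2.18  0.    0.85 -1.41]
 shift mm [-0.4 -0.1  0.1] turn [ 0.0003 -0.0033  0.0001]
axis a -93.5 l -2.4 z 168.9 mm
```

{"method": "arm_command", "body": {
  "plan": [
    [10,[0,0,-2],[0,0,0]],
    [10,[0,0,-2],[0,0,0]],
    [10,[0,0,0],[0,0,0]]
  ]
}}

```text
time_s: 11.58
ee_pos: [0.4913, 0.0233, 0.1689]
tcp_rot: [-0.538, 0.538, 0.459, -0.459]
force: [-0.3, 0.3, -1.1]
opening: 0.0182
```

{"method": "arm_command", "body": {
  "plan": [
    [10,[0,0,-2],[0,0,0]],
    [10,[0,0,-2],[0,0,0]],
    [10,[0,0,0],[0,0,0]]
  ]
}}

```text
time_s: 11.83
ee_pos: [0.4953, 0.0227, 0.169]
tcp_rot: [-0.538, 0.538, 0.459, -0.459]
force: [-1.0, 0.4, -0.8]
opening: 0.0179
```

{"method": "arm_command", "body": {
  "plan": [
    [10,[0,0,-2],[0,0,0]],
    [10,[0,0,-2],[0,0,0]],
    [10,[0,0,0],[0,0,0]]
  ]
}}

```text
time_s: 12.08
ee_pos: [0.4992, 0.022, 0.169]
tcp_rot: [-0.538, 0.538, 0.459, -0.459]
force: [-0.8, -0.3, -1.0]
opening: 0.018
```

{"method": "arm_command", "body": {
  "plan": [
    [10,[0,0,-2],[0,0,0]],
    [10,[0,0,-1],[0,0,0]],
    [10,[0,0,0],[0,0,0]]
  ]
}}

```text
time_s: 12.33
ee_pos: [0.5021, 0.0216, 0.169]
tcp_rot: [-0.538, 0.538, 0.459, -0.459]
force: [0.6, 1.0, -1.2]
opening: 0.0183
```

{"method": "arm_command", "body": {
  "plan": [
    [10,[0,0,-1],[0,0,0]],
    [10,[0,0,-1],[0,0,0]],
    [10,[0,0,0],[0,0,0]]
  ]
}}

```text
time_s: 12.58
ee_pos: [0.504, 0.0213, 0.169]
tcp_rot: [-0.538, 0.538, 0.459, -0.459]
force: [0.1, 0.0, -1.1]
opening: 0.0182
```

{"method": "arm_command", "body": {
  "plan": [
    [10,[0,0,-1],[0,0,0]],
    [10,[0,0,0],[0,0,0]]
  ]
}}

```text
time_s: 12.75
ee_pos: [0.5049, 0.0211, 0.169]
tcp_rot: [-0.538, 0.538, 0.459, -0.459]
force: [1.3, -0.2, -1.4]
opening: 0.018
```

{"method": "arm_command", "body": {
  "plan": [
    [10,[0,0,-1],[0,0,0]],
    [10,[0,0,0],[0,0,0]]
  ]
}}

```text
time_s: 12.92
ee_pos: [0.5059, 0.021, 0.169]
tcp_rot: [-0.538, 0.538, 0.459, -0.459]
force: [0.6, 0.5, -1.5]
opening: 0.0177
```

{"method": "arm_command", "body": {
  "plan": [
    [10,[0,0,-1],[0,0,0]],
    [10,[0,0,0],[0,0,0]]
  ]
}}

```text
time_s: 13.08
ee_pos: [0.5069, 0.0208, 0.169]
tcp_rot: [-0.538, 0.538, 0.459, -0.459]
force: [-0.3, 1.0, -0.5]
opening: 0.018
```

{"method": "arm_command", "body": {
  "plan": [
    [10,[0,0,-1],[0,0,0]],
    [10,[0,0,0],[0,0,0]]
  ]
}}

```text
time_s: 13.25
ee_pos: [0.5079, 0.0207, 0.169]
tcp_rot: [-0.538, 0.538, 0.459, -0.459]
force: [-0.0, -0.6, -1.7]
opening: 0.018
```

{"method": "arm_command", "body": {
  "plan": [
    [10,[0,0,-1],[0,0,0]],
    [10,[0,0,0],[0,0,0]]
  ]
}}

```text
time_s: 13.42
ee_pos: [0.5089, 0.0205, 0.169]
tcp_rot: [-0.538, 0.538, 0.459, -0.459]
force: [0.4, 0.3, -1.5]
opening: 0.0179
```

{"method": "arm_command", "body": {
  "plan": [
    [10,[0,0,-0.8],[0,0,0]],
    [10,[0,0,0],[0,0,0]]
  ]
}}

```text
time_s: 13.58
ee_pos: [0.5096, 0.0204, 0.169]
tcp_rot: [-0.538, 0.538, 0.459, -0.459]
force: [0.3, 0.5, -1.0]
opening: 0.0178
```

{"method": "arm_command", "body": {
  "plan": [
    [10,[0,0,-0.8],[0,0,0]],
    [10,[0,0,0],[0,0,0]]
  ]
}}

```text
time_s: 13.75
ee_pos: [0.5104, 0.0203, 0.169]
tcp_rot: [-0.538, 0.538, 0.459, -0.459]
force: [0.0, -0.1, -0.4]
opening: 0.0178
```

{"method": "arm_command", "body": {
  "plan": [
    [10,[0,0,-0.8],[0,0,0]],
    [10,[0,0,0],[0,0,0]]
  ]
}}

```text
time_s: 13.92
ee_pos: [0.5112, 0.0201, 0.1689]
tcp_rot: [-0.538, 0.538, 0.459, -0.459]
force: [-1.3, -0.1, -2.2]
opening: 0.0179
```

{"method": "arm_command", "body": {
  "plan": [
    [10,[0,-1,0],[0,0,0]],
    [10,[0,-1,0],[0,0,0]],
    [10,[0,-1,0],[0,0,0]],
    [10,[0,-1,0],[0,0,0]],
    [10,[0,0,0],[0,0,0]]
  ]
}}

```text
time_s: 14.33
ee_pos: [0.5111, 0.0202, 0.173]
tcp_rot: [0.538, -0.538, -0.459, 0.459]
force: [-0.1, 0.1, -4.4]
opening: 0.0178
```

{"method": "arm_command", "body": {
  "plan": [
    [10,[0,-1,0],[0,0,0]],
    [10,[0,-1,0],[0,0,0]],
    [10,[0,0,0],[0,0,0]]
  ]
}}

```text
time_s: 14.58
ee_pos: [0.5108, 0.0202, 0.1749]
tcp_rot: [0.538, -0.537, -0.459, 0.459]
force: [-0.5, 0.8, -4.3]
opening: 0.0178
```

{"method": "arm_command", "body": {
  "plan": [
    [10,[0,-1,0],[0,0,0]],
    [10,[0,-1,0],[0,0,0]],
    [10,[0,0,0],[0,0,0]]
  ]
}}

```text
time_s: 14.83
ee_pos: [0.5109, 0.0202, 0.177]
tcp_rot: [0.538, -0.537, -0.459, 0.459]
force: [-0.4, 2.6, -4.3]
opening: 0.0179
```

{"method": "arm_command", "body": {
  "plan": [
    [10,[0,-1.5,0],[0,0,0]],
    [10,[0,-1.5,0],[0,0,0]],
    [10,[0,-1.5,0],[0,0,0]],
    [10,[0,-1.5,0],[0,0,0]],
    [10,[0,0,0],[0,0,0]]
  ]
}}

```text
time_s: 15.25
ee_pos: [0.5112, 0.0202, 0.1833]
tcp_rot: [-0.538, 0.538, 0.459, -0.459]
force: [-0.9, 1.6, -4.0]
opening: 0.0178
```

{"method": "arm_command", "body": {
  "plan": [
    [10,[0,-2,0],[0,0,0]],
    [10,[0,-2,0],[0,0,0]],
    [10,[0,-2,0],[0,0,0]],
    [10,[0,-2,0],[0,0,0]],
    [10,[0,-2,0],[0,0,0]],
    [10,[0,0,0],[0,0,0]]
  ]
}}

```text
time_s: 15.75
ee_pos: [0.5112, 0.0202, 0.1934]
tcp_rot: [-0.538, 0.538, 0.459, -0.459]
force: [-0.5, 1.2, -2.5]
opening: 0.0179
```

{"method": "arm_command", "body": {
  "plan": [
    [10,[0,-2,0],[0,0,0]],
    [10,[0,-2,0],[0,0,0]],
    [10,[0,-2,0],[0,0,0]],
    [10,[0,-2,0],[0,0,0]],
    [10,[0,-2,0],[0,0,0]],
    [10,[0,0,0],[0,0,0]]
  ]
}}

```text
time_s: 16.25
ee_pos: [0.5116, 0.0201, 0.2037]
tcp_rot: [-0.537, 0.538, 0.46, -0.459]
force: [-0.0, 0.3, -1.7]
opening: 0.0176
```

{"method": "arm_command", "body": {
  "plan": [
    [10,[0,-2,0],[0,0,0]],
    [10,[0,-2,0],[0,0,0]],
    [10,[0,-2,0],[0,0,0]],
    [10,[0,-2,0],[0,0,0]],
    [10,[0,-2,0],[0,0,0]],
    [10,[0,0,0],[0,0,0]]
  ]
}}

```text
time_s: 16.75
ee_pos: [0.5113, 0.0202, 0.2134]
tcp_rot: [-0.537, 0.538, 0.459, -0.459]
force: [0.4, 0.6, -1.1]
opening: 0.018
```

{"method": "arm_command", "body": {
  "plan": [
    [10,[0,-3,0],[0,0,0]],
    [10,[0,-4,0],[0,0,0]],
    [10,[0,-4,0],[0,0,0]],
    [10,[0,-4,0],[0,0,0]],
    [10,[0,-4,0],[0,0,0]],
    [10,[0,-4,0],[0,0,0]],
    [10,[0,-4,0],[0,0,0]],
    [10,[0,-4,0],[0,0,0]],
    [10,[0,-3,0],[0,0,0]],
    [10,[0,0,0],[0,0,0]]
  ]
}}

```text
time_s: 17.58
ee_pos: [0.5114, 0.0201, 0.2477]
tcp_rot: [-0.537, 0.538, 0.46, -0.459]
force: [0.6, -0.4, -1.8]
opening: 0.0182
```

Run:
```python
from a import *
axpose()
im=vision.get_image("side"); p,R,s=pose(); g=p+[0,0,.0141]; z=R.as_matrix()[:,2]
print(proj(im,[g-[0,0,.165],g-[0,0,.165]-z*.026]).round(1).tolist())
for n in("sleeve",):
    print([(np.round(x["xyz"],4).tolist(),round(x["confidence"],2)) for x in spotter.search_frame("side",n)[:3]])
A=im["frame"][130:250,270:430,::-1]
cv2.imwrite("pics/s4.png",cv2.resize(A,(640,480),interpolation=cv2.INTER_CUBIC))
```

```text
axis a -69.4 l -2.5 z 247.7 mm
[[312.0, 211.1], [322.1, 212.5]]
[([0.4379, -0.1599, 0.0171], 0.3)]
```

View pics/s4.png

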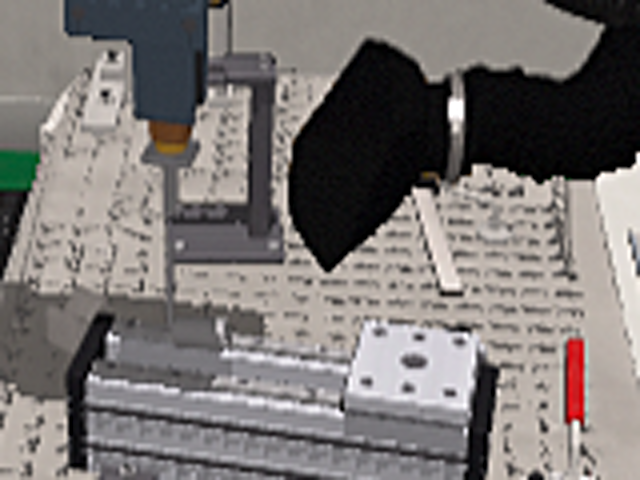

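The sleeve hangs on the toe at crop (195,330), just above the rails; its bright end is at (220,330). Lifting further, and refining the tray slot from the neighbouring black sleeves.

{"method": "arm_command", "body": {
  "plan": [
    [10,[0,-6,0],[0,0,0]],
    [10,[0,-10,0],[0,0,0]],
    [10,[0,-10,0],[0,0,0]],
    [10,[0,-6,0],[0,0,0]],
    [10,[0,0,0],[0,0,0]]
  ]
}}

```text
time_s: 18.1
ee_pos: [0.512, 0.0201, 0.281]
tcp_rot: [-0.537, 0.538, 0.46, -0.459]
force: [0.0, 0.2, -2.1]
opening: 0.0179
```

```bash
cat > tray.py <<'E'
from a import *
T=dict(np.load("top0.npz")); S=dict(np.load("side0.npz"))
for name,im in(("top",T),("side",S)):
    dark=im["frame"].max(2)<60
    P,u,v=cloud(im); x,y,z=P.T
    reg=(abs(x-.54)<.13)&(abs(y+.31)<.09)&(z<.035)
    m=np.zeros(dark.shape,np.uint8); m[v[reg],u[reg]]=1; m&=dark
    nl,lab,st,_=cv2.connectedComponentsWithStats(m)
    idx=np.full(dark.shape,-1); idx[v,u]=np.arange(len(u))
    for i in range(1,nl):
        if st[i,4]<8: continue
        q=P[idx[lab==i]]; r=cv2.minAreaRect(q[:,:2].astype(np.float32)); top=q[q[:,2]>np.percentile(q[:,2],60)]
        print(name,st[i,4],np.round(r[0],4),np.round(r[1],3),round(r[2],1),"top",top.mean(0).round(4))
    # tray wall tops: z>.0155 and bright ; outline in tray frame
    th2=np.radians(4); e=np.array([np.cos(th2),np.sin(th2)]); f=np.array([-e[1],e[0]])
    k=(abs(x-.54)<.16)&(abs(y+.31)<.1)&(z>.013)&(z<.027)&(im["frame"].min(2)[v,u]>120)
    a=(P[k,:2]-[.54,-.31])@e; l=(P[k,:2]-[.54,-.31])@f
    h,b=np.histogram(a[abs(l)<.07],np.arange(-.12,.121,.004)); print(name,"x-hist",list(zip((b[:-1]*1000+2).round().astype(int).tolist(),h.tolist())))
    h,b=np.histogram(l[abs(a)<.09],np.arange(-.09,.091,.004)); print(name,"y-hist",list(zip((b[:-1]*1000+2).round().astype(int).tolist(),h.tolist())))
E
python3 tray.py
```

```text
top 39 [ 0.6158 -0.3244] [0.009 0.043] 4.0 top [ 0.6149 -0.3245  0.0175]
top 31 [ 0.5548 -0.2734] [0.007 0.039] 0.1 top [ 0.5552 -0.2665  0.0158]
top 38 [ 0.548  -0.3382] [0.038 0.01 ] 88.5 top [ 0.5493 -0.3381  0.017 ]
top 42 [ 0.5265 -0.3204] [0.041 0.01 ] 88.8 top [ 0.5255 -0.3234  0.0162]
top 38 [ 0.493  -0.3464] [0.041 0.007] 88.3 top [ 0.4927 -0.3464  0.0167]
top 41 [ 0.4807 -0.2816] [0.039 0.009] 89.3 top [ 0.4804 -0.2793  0.0172]
top 10 [ 0.4727 -0.399 ] [0.019 0.002] 0.1 top [ 0.4773 -0.3994  0.0204]
top 34 [ 0.4482 -0.3033] [0.007 0.043] 4.8 top [ 0.4476 -0.3014  0.0171]
top x-hist [(-118, 0), (-114, 3), (-110, 1), (-106, 10), (-102, 27), (-98, 1), (-94, 0), (-90, 0), (-86, 1), (-82, 1), (-78, 1), (-74, 3), (-70, 18), (-66, 1), (-62, 0), (-58, 1), (-54, 0), (-50, 0), (-46, 0), (-42, 1), (-38, 25), (-34, 0), (-30, 0), (-26, 1), (-22, 0), (-18, 0), (-14, 0), (-10, 0), (-6, 18), (-2, 6), (2, 0), (6, 0), (10, 1), (14, 1), (18, 1), (22, 1), (26, 3), (30, 16), (34, 1), (38, 0), (42, 0), (46, 0), (50, 0), (54, 1), (58, 1), (62, 22), (66, 3), (70, 2), (74, 0), (78, 0), (82, 5), (86
[... 1396 characters left out ...]
1), (18, 2), (22, 2), (26, 3), (30, 54), (34, 0), (38, 0), (42, 1), (46, 1), (50, 1), (54, 2), (58, 1), (62, 45), (66, 11), (70, 5), (74, 3), (78, 5), (82, 2), (86, 3), (90, 5), (94, 54), (98, 17), (102, 3), (106, 6), (110, 9), (114, 7), (118, 9)]
side y-hist [(-88, 3), (-84, 7), (-80, 10), (-76, 234), (-72, 43), (-68, 15), (-64, 9), (-60, 10), (-56, 10), (-52, 12), (-48, 8), (-44, 11), (-40, 6), (-36, 8), (-32, 7), (-28, 8), (-24, 9), (-20, 6), (-16, 11), (-12, 4), (-8, 9), (-4, 7), (0, 13), (4, 9), (8, 6), (12, 10), (16, 9), (20, 7), (24, 9), (28, 5), (32, 10), (36, 4), (40, 6), (44, 8), (48, 5), (52, 11), (56, 6), (60, 6), (64, 6), (68, 33), (72, 201), (76, 14), (80, 0), (84, 0), (88, 0)]
```

The tray fits cleanly at +4° yaw, with walls sharp at 30 and 63 mm, so the free slot is at (0.5865, -0.3078). Turning the hook gently so the toe points to the tray's -y.

{"method": "arm_command", "body": {
  "plan": [
    [10,[0,0,0],[0,-0.03,0]],
    [10,[0,0,0],[0,-0.06,0]],
    [10,[0,0,0],[0,-0.09,0]],
    [10,[0,0,0],[0,-0.09,0]],
    [10,[0,0,0],[0,-0.09,0]],
    [10,[0,0,0],[0,-0.09,0]],
    [10,[0,0,0],[0,-0.09,0]],
    [10,[0,0,0],[0,-0.09,0]],
    [10,[0,0,0],[0,-0.09,0]],
    [10,[0,0,0],[0,-0.09,0]]
  ]
}}

```text
time_s: 18.93
ee_pos: [0.511, 0.0202, 0.2789]
tcp_rot: [0.312, -0.312, -0.635, 0.635]
force: [0.1, -0.2, -1.7]
opening: 0.0183
```

{"method": "arm_command", "body": {
  "plan": [
    [10,[0,0,0],[0,-0.09,0]],
    [10,[0,0,0],[0,-0.09,0]],
    [10,[0,0,0],[0,-0.09,0]],
    [10,[0,0,0],[0,-0.09,0]],
    [10,[0,0,0],[0,-0.09,0]],
    [10,[0,0,0],[0,-0.06,0]],
    [10,[0,0,0],[0,-0.03,0]],
    [10,[0,0,0],[0,0,0]]
  ]
}}

```text
time_s: 19.6
ee_pos: [0.511, 0.0201, 0.2789]
tcp_rot: [0.132, -0.132, -0.695, 0.695]
force: [0.8, -0.5, -1.8]
opening: 0.0179
```

Run:
```python
from a import *
plan((.585,-.2863,.281),np.radians(-86))
im=vision.get_image("side"); p,R,s=pose(); g=p+[0,0,.0141]; z=R.as_matrix()[:,2]
print(proj(im,[g-[0,0,.165],g-[0,0,.165]-z*.026]).round(1).tolist())
A=im["frame"][130:230,250:370,::-1]
cv2.imwrite("pics/s5.png",cv2.resize(A,(600,500),interpolation=cv2.INTER_CUBIC))
```

```text
t 19.6 p [0.511  0.0201 0.2789] F [ 0.8 -0.5 -1.8] M [0.03 0.06 0.05] open 0.0179 q [-0.01 -0.    2.07 -0.    1.08 -2.77]
 shift mm [-181.4   -2.1  257.8] turn [-0.      2.6956 -0.    ]
[[311.9, 200.3], [316.6, 195.4]]
```

View pics/s5.png

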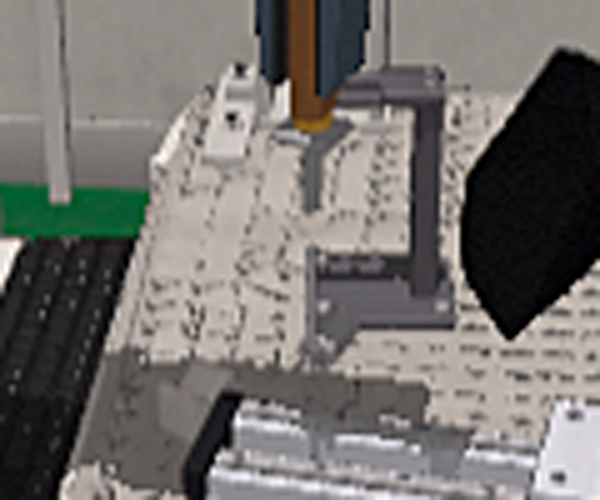

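That went the wrong way: a positive turn about tool y, which points down, is what lowers yaw. The sleeve is still on the toe at crop (322,348). Turning back by +2.696.

{"method": "arm_command", "body": {
  "plan": [
    [10,[0,0,0],[0,0.04,0]],
    [10,[0,0,0],[0,0.08,0]],
    [10,[0,0,0],[0,0.1,0]],
    [10,[0,0,0],[0,0.1,0]],
    [10,[0,0,0],[0,0.1,0]],
    [10,[0,0,0],[0,0.1,0]],
    [10,[0,0,0],[0,0.1,0]],
    [10,[0,0,0],[0,0.1,0]],
    [10,[0,0,0],[0,0.1,0]],
    [10,[0,0,0],[0,0.1,0]]
  ]
}}

```text
time_s: 20.48
ee_pos: [0.5111, 0.0202, 0.2789]
tcp_rot: [0.429, -0.429, -0.562, 0.562]
force: [-0.3, 0.3, -1.5]
opening: 0.0176
```

{"method": "arm_command", "body": {
  "plan": [
    [10,[0,0,0],[0,0.1,0]],
    [10,[0,0,0],[0,0.1,0]],
    [10,[0,0,0],[0,0.1,0]],
    [10,[0,0,0],[0,0.1,0]],
    [10,[0,0,0],[0,0.1,0]],
    [10,[0,0,0],[0,0.1,0]],
    [10,[0,0,0],[0,0.1,0]],
    [10,[0,0,0],[0,0.1,0]],
    [10,[0,0,0],[0,0.1,0]],
    [10,[0,0,0],[0,0.1,0]]
  ]
}}

```text
time_s: 21.32
ee_pos: [0.511, 0.0202, 0.2789]
tcp_rot: [0.646, -0.646, -0.288, 0.288]
force: [0.1, 0.3, -1.7]
opening: 0.0177
```

{"method": "arm_command", "body": {
  "plan": [
    [10,[0,0,0],[0,0.1,0]],
    [10,[0,0,0],[0,0.1,0]],
    [10,[0,0,0],[0,0.1,0]],
    [10,[0,0,0],[0,0.1,0]],
    [10,[0,0,0],[0,0.1,0]],
    [10,[0,0,0],[0,0.1,0]],
    [10,[0,0,0],[0,0.1,0]],
    [10,[0,0,0],[0,0.05,0]],
    [10,[0,0,0],[0,0.02,0]],
    [10,[0,0,0],[0,0,0]]
  ]
}}

```text
time_s: 22.15
ee_pos: [0.511, 0.0201, 0.2789]
tcp_rot: [-0.707, 0.707, 0.026, -0.026]
force: [0.7, -0.8, -1.6]
opening: 0.0176
```

Run:
```python
from a import *
plan((.585,-.2863,.281),np.radians(-86))
```

```text
t 22.15 p [0.511  0.0201 0.2789] F [ 0.7 -0.8 -1.6] M [-0.03  0.05  0.03] open 0.0176 q [-0.01 -0.    2.07 -0.    1.08 -0.08]
 shift mm [  51.3   -2.1 -311. ] turn [ 0.      0.0034 -0.0001]
```

{"method": "arm_command", "body": {
  "plan": [
    [10,[1,0,-4],[0,0,0]],
    [10,[2,0,-8],[0,0,0]],
    [10,[3,0,-12],[0,0,0]],
    [10,[3,0,-16],[0,0,0]],
    [10,[3,0,-18],[0,0,0]],
    [10,[3,0,-18],[0,0,0]],
    [10,[3,0,-18],[0,0,0]],
    [10,[3,0,-18],[0,0,0]],
    [10,[3,0,-18],[0,0,0]],
    [10,[3,0,-18],[0,0,0]]
  ]
}}

```text
time_s: 22.98
ee_pos: [0.5492, -0.1276, 0.2789]
tcp_rot: [-0.707, 0.707, 0.026, -0.026]
force: [0.4, 0.7, -1.1]
opening: 0.0178
```

{"method": "arm_command", "body": {
  "plan": [
    [10,[3,0,-18],[0,0,0]],
    [10,[3,0,-18],[0,0,0]],
    [10,[3,0,-18],[0,0,0]],
    [10,[3,0,-18],[0,0,0]],
    [10,[3,0,-18],[0,0,0]],
    [10,[3,0,-17],[0,0,0]],
    [10,[3,0,-15],[0,0,0]],
    [10,[2,0,-12],[0,0,0]],
    [10,[1,0,-8],[0,0,0]],
    [10,[0,0,-5],[0,0,0]]
  ]
}}

```text
time_s: 23.82
ee_pos: [0.584, -0.2713, 0.2788]
tcp_rot: [0.707, -0.707, -0.026, 0.026]
force: [-0.1, -0.5, -2.5]
opening: 0.0179
```

{"method": "arm_command", "body": {
  "plan": [
    [10,[0,5,-5],[0,0,0]],
    [10,[0,15,-3],[0,0,0]],
    [10,[0,25,0],[0,0,0]],
    [10,[0,15,0],[0,0,0]],
    [10,[0,0,0],[0,0,0]],
    [10,[0,0,0],[0,0,0]]
  ]
}}

```text
time_s: 24.32
ee_pos: [0.5838, -0.2776, 0.2177]
tcp_rot: [0.707, -0.706, -0.026, 0.027]
force: [0.4, -0.3, -1.3]
opening: 0.0182
```

Run:
```python
from a import *
plan((.585,-.2863,.162),np.radians(-86))
im=vision.get_image("side"); p,R,s=pose(); g=p+[0,0,.0141]; z=R.as_matrix()[:,2]
print(proj(im,[g-[0,0,.165],g-[0,0,.165]-z*.026]).round(1).tolist())
print([(np.round(x["xyz"],4).tolist(),round(x["confidence"],2)) for x in spotter.search_frame("side","sleeve")[:3]])
A=im["frame"][260:380,250:410,::-1]
cv2.imwrite("pics/s6.png",cv2.resize(A,(800,600),interpolation=cv2.INTER_CUBIC))
```

```text
t 24.32 p [ 0.5838 -0.2776  0.2177] F [ 0.4 -0.3 -1.3] M [-0.07  0.   -0.02] open 0.0182 q [-0.48  0.29  1.84  0.    1.01 -0.55]
 shift mm [ 0.7 55.7 -8.8] turn [-0.0012  0.0047 -0.0019]
[[335.9, 308.0], [336.3, 317.8]]
[([0.5806, -0.3028, 0.0705], 0.52)]
```

View pics/s6.png

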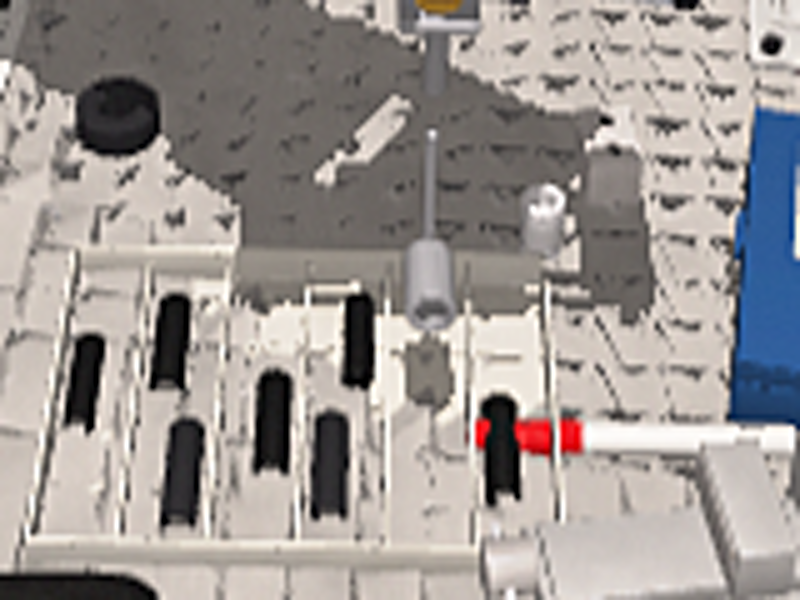

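The sleeve sits well on the toe at crop (430,283), over the empty compartment (crop x 388–470). Lowering it.

{"method": "arm_command", "body": {
  "plan": [
    [10,[0.7,6,-3],[0,0.005,0]],
    [10,[0,10,-4],[0,0,0]],
    [10,[0,10,-2],[0,0,0]],
    [10,[0,8,0],[0,0,0]],
    [10,[0,6,0],[0,0,0]],
    [10,[0,4,0],[0,0,0]],
    [10,[0,3,0],[0,0,0]],
    [10,[0,2,0],[0,0,0]],
    [10,[0,0,0],[0,0,0]]
  ]
}}

```text
time_s: 25.17
ee_pos: [0.5857, -0.2871, 0.1696]
tcp_rot: [0.707, -0.707, -0.024, 0.024]
force: [-1.2, 0.4, -1.9]
opening: 0.0178
```

{"method": "arm_command", "body": {
  "plan": [
    [10,[0,1.5,0],[0,0,0]],
    [10,[0,1.5,0],[0,0,0]],
    [10,[0,1.5,0],[0,0,0]],
    [10,[0,0,0],[0,0,0]]
  ]
}}

```text
time_s: 25.5
ee_pos: [0.5856, -0.2871, 0.1653]
tcp_rot: [0.707, -0.707, -0.024, 0.024]
force: [-0.3, -0.2, -1.7]
opening: 0.018
```

{"method": "arm_command", "body": {
  "plan": [
    [10,[0,1,0],[0,0,0]],
    [10,[0,1,0],[0,0,0]],
    [10,[0,1,0],[0,0,0]],
    [10,[0,0.8,0],[0,0,0]],
    [10,[0,0,0],[0,0,0]]
  ]
}}

```text
time_s: 25.92
ee_pos: [0.5856, -0.2872, 0.1615]
tcp_rot: [0.707, -0.707, -0.024, 0.024]
force: [0.6, -0.4, -1.7]
opening: 0.018
```

Run:
```python
from a import *
plan((.585,-.2863,.1585),np.radians(-86))
```

```text
t 25.92 p [ 0.5856 -0.2872  0.1615] F [ 0.6 -0.4 -1.7] M [-0.01  0.08 -0.06] open 0.018 q [-0.49  0.37  1.86  0.    0.91 -0.56]
 shift mm [-0.5  3.   0.9] turn [-0.0001 -0.0008 -0.0002]
```

{"method": "arm_command", "body": {
  "plan": [
    [10,[0,1,0],[0,0,0]],
    [10,[0,1,0],[0,0,0]],
    [10,[0,0.7,0],[0,0,0]],
    [10,[0,0,0],[0,0,0]]
  ]
}}

```text
time_s: 26.25
ee_pos: [0.5856, -0.2871, 0.1588]
tcp_rot: [0.707, -0.707, -0.024, 0.024]
force: [0.9, 0.8, -1.0]
opening: 0.0177
```

{"method": "arm_command", "body": {
  "plan": [
    [10,[0,0,1],[0,0,0]],
    [10,[0,0,1.5],[0,0,0]],
    [10,[0,0,1.5],[0,0,0]],
    [10,[0,0,0],[0,0,0]]
  ]
}}

```text
time_s: 26.58
ee_pos: [0.5854, -0.2829, 0.159]
tcp_rot: [0.707, -0.707, -0.024, 0.024]
force: [-0.5, 0.4, -1.5]
opening: 0.0183
```

Run:
```python
from a import *
plan((.585,-.2863,.1585),np.radians(-86))
im=vision.get_image("side"); 
for i in spotter.search_frame("side","sleeve")[:3]: print(np.round(i["xyz"],4),i["confidence"])
A=im["frame"][280:370,290:390,::-1]
cv2.imwrite("pics/s7.png",cv2.resize(A,(600,540),interpolation=cv2.INTER_CUBIC))
```

```text
t 26.58 p [ 0.5854 -0.2829  0.159 ] F [-0.5  0.4 -1.5] M [-0.08  0.05 -0.  ] open 0.0183 q [-0.49  0.37  1.86  0.    0.91 -0.56]
 shift mm [-0.6  0.5 -3.4] turn [-0.0001 -0.0007 -0.    ]
[ 0.5836 -0.3093  0.0143] 0.69
[ 0.4367 -0.1594  0.0168] 0.42
```

View pics/s7.png

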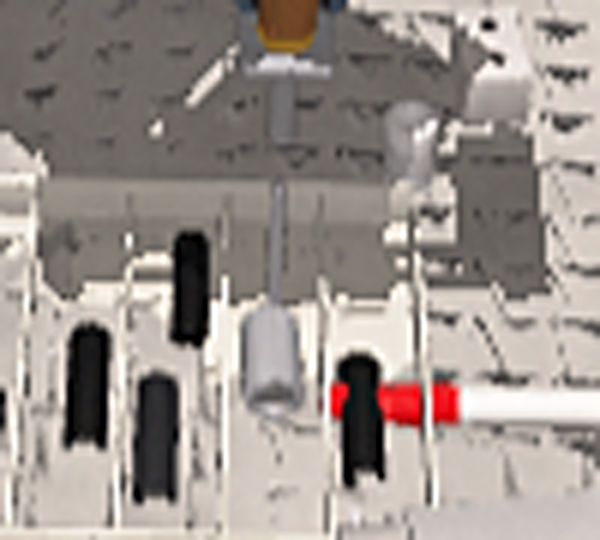

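The sleeve lies in the free compartment along y, at crop (272,355) between the walls at x≈225 and 325. Withdrawing the toe.

{"method": "arm_command", "body": {
  "plan": [
    [10,[0,0,3],[0,0,0]],
    [10,[0,0,4],[0,0,0]],
    [10,[0,0,4],[0,0,0]],
    [10,[0,0,4],[0,0,0]],
    [10,[0,0,4],[0,0,0]],
    [10,[0,0,4],[0,0,0]],
    [10,[0,0,4],[0,0,0]],
    [10,[0,0,4],[0,0,0]],
    [10,[0,0,0],[0,0,0]]
  ]
}}

```text
time_s: 27.43
ee_pos: [0.5832, -0.2515, 0.1589]
tcp_rot: [0.707, -0.707, -0.024, 0.025]
force: [-0.3, 0.1, -1.2]
opening: 0.0175
```

Run:
```python
from a import *
plan((.585,-.2863,.1585),np.radians(-86))
im=vision.get_image("side"); 
for i in spotter.search_frame("side","sleeve")[:2]: print(np.round(i["xyz"],4),i["confidence"])
r=spotter.trace("side","sleeve")[0]["pixels"]; P,_,_=cloud(im,r); print(cv2.minAreaRect(P[:,:2].astype(np.float32)),P[:,:3].min(0),P.max(0))
```

```text
t 27.43 p [ 0.5832 -0.2515  0.1589] F [-0.3  0.1 -1.2] M [-0.13  0.07 -0.03] open 0.0175 q [-0.44  0.35  1.89  0.    0.9  -0.51]
 shift mm [ -0.6   0.4 -34.8] turn [-0.0001 -0.0004 -0.0001]
[ 0.5816 -0.3101  0.0151] 0.73
[ 0.6329 -0.028   0.0361] 0.16
((0.5816910862922668, -0.17834168672561646), (0.027338039129972458, 0.1982952058315277), 1.387351155281067) [ 0.56981812 -0.27745324 -0.00122854] [ 0.59738374 -0.07889219  0.20991158]
```

{"method": "arm_command", "body": {
  "plan": [
    [10,[0,-5,0],[0,0,0]],
    [10,[0,-15,0],[0,0,0]],
    [10,[0,-25,0],[0,0,0]],
    [10,[0,-30,0],[0,0,0]],
    [10,[0,-30,0],[0,0,0]],
    [10,[0,-15,0],[0,0,0]],
    [10,[0,0,0],[0,-0.1,0]],
    [10,[0,0,0],[0,-0.12,0]],
    [10,[0,0,0],[0,-0.12,0]],
    [10,[0,0,0],[0,-0.12,0]]
  ]
}}

```text
time_s: 28.42
ee_pos: [0.5833, -0.2525, 0.2795]
tcp_rot: [-0.682, 0.682, 0.187, -0.187]
force: [0.6, -0.4, -1.4]
opening: 0.0178
```

{"method": "arm_command", "body": {
  "plan": [
    [10,[0,0,0],[0,-0.12,0]],
    [10,[0,0,0],[0,-0.12,0]],
    [10,[0,0,0],[0,-0.12,0]],
    [10,[0,0,0],[0,-0.12,0]],
    [10,[0,0,0],[0,-0.12,0]],
    [10,[0,0,0],[0,-0.12,0]],
    [10,[0,0,0],[0,-0.12,0]],
    [10,[0,0,0],[0,-0.12,0]],
    [10,[0,0,0],[0,-0.12,0]],
    [10,[0,0,0],[0,-0.04,0]]
  ]
}}

```text
time_s: 29.25
ee_pos: [0.5832, -0.2525, 0.2793]
tcp_rot: [-0.478, 0.478, 0.521, -0.521]
force: [0.4, 0.4, 0.1]
opening: 0.0177
```

Run:
```python
from a import *
plan((.4287,.2859,.28),np.radians(5))
```

```text
t 29.25 p [ 0.5832 -0.2525  0.2793] F [0.4 0.4 0.1] M [ 0.05 -0.01 -0.02] open 0.0177 q [-0.45  0.21  1.83 -0.    1.1  -2.1 ]
 shift mm [549.6  -0.8 108.2] turn [ 0.0002 -0.0021 -0.0001]
```

{"method": "arm_command", "body": {
  "plan": [
    [10,[15,0,3],[0,0,0]],
    [10,[30,0,6],[0,0,0]],
    [10,[32,0,6],[0,0,0]],
    [10,[32,0,6],[0,0,0]],
    [10,[32,0,6],[0,0,0]],
    [10,[32,0,6],[0,0,0]],
    [10,[32,0,6],[0,0,0]],
    [10,[32,0,6],[0,0,0]],
    [10,[32,0,7],[0,0,0]],
    [10,[32,0,7],[0,0,0]]
  ]
}}

```text
time_s: 30.08
ee_pos: [0.4998, 0.0449, 0.2793]
tcp_rot: [-0.48, 0.481, 0.519, -0.519]
force: [0.8, -0.6, -1.2]
opening: 0.0174
```

{"method": "arm_command", "body": {
  "plan": [
    [10,[32,0,7],[0,0,0]],
    [10,[32,0,7],[0,0,0]],
    [10,[32,0,7],[0,0,0]],
    [10,[32,0,6],[0,0,0]],
    [10,[32,0,6],[0,0,0]],
    [10,[32,0,6],[0,0,0]],
    [10,[32,0,6],[0,0,0]],
    [10,[20,0,4],[0,0,0]],
    [10,[5,0,0],[0,0,0]],
    [10,[0,0,0],[0,0,0]]
  ]
}}

```text
time_s: 30.92
ee_pos: [0.4319, 0.2887, 0.2791]
tcp_rot: [-0.48, 0.48, 0.519, -0.519]
force: [0.0, 0.1, -1.6]
opening: 0.0176
```

Run:
```python
from a import *
plan((.4287,.2859,.187),np.radians(5))
```

```text
t 30.92 p [0.4319 0.2887 0.2791] F [ 0.   0.1 -1.6] M [-0.01  0.01 -0.02] open 0.0176 q [ 0.54  0.01  2.05  0.    1.08 -1.11]
 shift mm [-2.6 92.1  3.4] turn [ 0.0001 -0.0081  0.0001]
```

{"method": "arm_command", "body": {
  "plan": [
    [10,[-2.6,15,3.4],[0,-0.008,0]],
    [10,[0,30,0],[0,0,0]],
    [10,[0,30,0],[0,0,0]],
    [10,[0,12,0],[0,0,0]],
    [10,[0,5,0],[0,0,0]],
    [10,[0,0,0],[0,0,0]],
    [10,[0,0,0],[0,0,0]]
  ]
}}

```text
time_s: 31.5
ee_pos: [0.4302, 0.2848, 0.1881]
tcp_rot: [-0.478, 0.478, 0.521, -0.521]
force: [0.3, -0.2, -0.9]
opening: 0.0177
```

Run:
```python
from a import *
plan((.5083,.2929,.187),np.radians(5))
im=vision.get_image("side"); A=im["frame"][100:220,230:390,::-1]
cv2.imwrite("pics/s8.png",cv2.resize(A,(800,600),interpolation=cv2.INTER_CUBIC))
p,R,s=pose(); g=p+[0,0,.0141]; print(proj(im,[g-[0,0,.044],g-[0,0,.165]]))
```

```text
t 31.5 p [0.4302 0.2848 0.1881] F [ 0.3 -0.2 -0.9] M [0.04 0.04 0.03] open 0.0177 q [ 0.54  0.12  2.12 -0.    0.9  -1.12]
 shift mm [  1.4   1.2 -78.5] turn [ 0.001  -0.0017  0.0005]
[[292.14919198 141.767303  ]
 [292.88562874 178.10088297]]
```

View pics/s8.png

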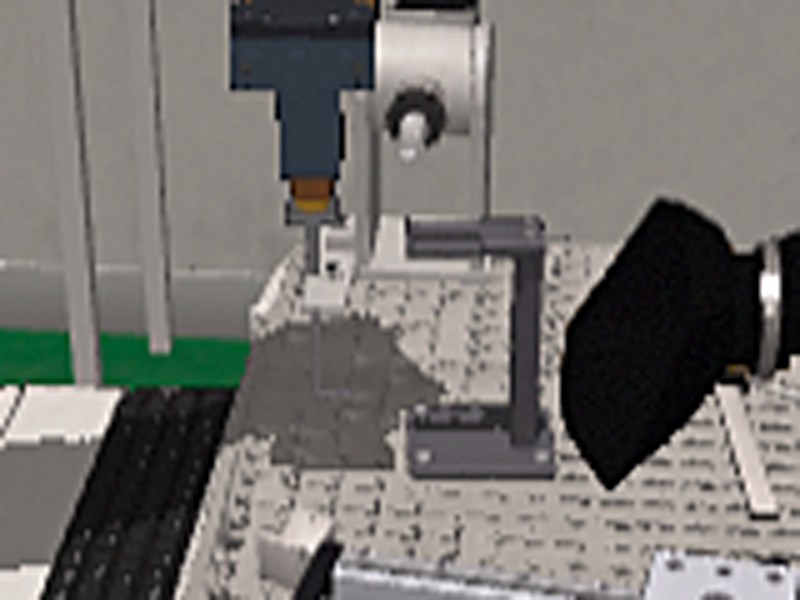

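The hook is upright in front of the fork (collar at crop (312,215), slot level with it) and 13 mm above its seat height. Moving in along the stand's +x.

{"method": "arm_command", "body": {
  "plan": [
    [10,[1.4,1,-8],[0,0,0]],
    [10,[0,0,-12],[0,0,0]],
    [10,[0,0,-12],[0,0,0]],
    [10,[0,0,-8],[0,0,0]],
    [10,[0,0,0],[0,0,0]]
  ]
}}

```text
time_s: 31.97
ee_pos: [0.4714, 0.2899, 0.1862]
tcp_rot: [-0.478, 0.478, 0.521, -0.521]
force: [-0.3, -0.6, -1.3]
opening: 0.0178
```

{"method": "arm_command", "body": {
  "plan": [
    [10,[0,0,-8],[0,0,0]],
    [10,[0,0,-10],[0,0,0]],
    [10,[0,0,-10],[0,0,0]],
    [10,[0,0,-7],[0,0,0]],
    [10,[0,0,0],[0,0,0]]
  ]
}}

```text
time_s: 32.38
ee_pos: [0.5056, 0.2928, 0.186]
tcp_rot: [-0.478, 0.478, 0.521, -0.521]
force: [0.1, -1.1, -1.1]
opening: 0.0178
```

Run:
```python
from a import *
plan((.5083,.2929,.1755),np.radians(5))
```

```text
t 32.38 p [0.5056 0.2928 0.186 ] F [ 0.1 -1.1 -1.1] M [-0.02 -0.02  0.02] open 0.0178 q [ 0.49  0.24  1.99 -0.    0.92 -1.17]
 shift mm [-0.1 10.5 -2.7] turn [ 0.0006 -0.0015  0.0002]
```

{"method": "arm_command", "body": {
  "plan": [
    [10,[0,2,-2.7],[0,0,0]],
    [10,[0,3,0],[0,0,0]],
    [10,[0,3,0],[0,0,0]],
    [10,[0,1.5,0],[0,0,0]],
    [10,[0,0,0],[0,0,0]]
  ]
}}

```text
time_s: 32.8
ee_pos: [0.5062, 0.2927, 0.1759]
tcp_rot: [0.478, -0.478, -0.521, 0.521]
force: [-1.0, -1.0, -1.2]
opening: 0.0178
```

{"method": "arm_command", "body": {
  "plan": [
    [10,[0,1,0],[0,0,0]],
    [10,[0,0,0],[0,0,0]]
  ]
}}

```text
time_s: 32.97
ee_pos: [0.5066, 0.2929, 0.1753]
tcp_rot: [0.478, -0.478, -0.521, 0.521]
force: [0.4, -0.5, -1.2]
opening: 0.018
```

{"method": "arm_command", "body": {
  "plan": [
    [10,[0,0.5,0],[0,0,0]],
    [10,[0,0,0],[0,0,0]]
  ]
}}

```text
time_s: 33.13
ee_pos: [0.5067, 0.2929, 0.175]
tcp_rot: [-0.478, 0.478, 0.521, -0.521]
force: [0.0, 0.7, -1.5]
opening: 0.0175
```

{"method": "arm_command", "body": {
  "plan": [
    [10,[0,0,-1.5],[0,0,0]],
    [10,[0,0.5,0],[0,0,0]],
    [10,[0,0,0],[0,0,0]]
  ]
}}

```text
time_s: 33.38
ee_pos: [0.5086, 0.2931, 0.1749]
tcp_rot: [-0.478, 0.478, 0.521, -0.521]
force: [-1.0, -0.8, 4.9]
opening: 0.0177
```

{"method": "arm_command", "body": {
  "plan": [
    [10,[0,0.6,0],[0,0,0]],
    [10,[0,0,0],[0,0,0]]
  ]
}}

```text
time_s: 33.55
ee_pos: [0.5086, 0.2931, 0.1749]
tcp_rot: [-0.478, 0.478, 0.521, -0.521]
force: [-4.3, -2.3, 12.6]
opening: 0.0176
```

Seated at the original height (0.1749) with contact felt. Relieving the pressure, then opening.

{"method": "arm_command", "body": {
  "plan": [
    [10,[0,-0.9,0],[0,0,0]],
    [10,[0,0,0],[0,0,0]],
    [30,[0,0,0],[0,0,0]],
    [45,[0,0,0],[0,0,0]],
    [60,[0,0,0],[0,0,0]],
    [60,[0,0,0],[0,0,0]],
    [60,[0,0,0],[0,0,0]],
    [60,[0,0,0],[0,0,0]]
  ]
}}

```text
time_s: 34.22
ee_pos: [0.5082, 0.293, 0.1747]
tcp_rot: [0.478, -0.478, -0.521, 0.521]
force: [-0.0, -0.3, 0.3]
opening: 0.0555
```

{"method": "arm_command", "body": {
  "plan": [
    [60,[0,-5,0],[0,0,0]],
    [60,[0,-15,0],[0,0,0]],
    [60,[0,-25,0],[0,0,0]],
    [60,[0,-30,0],[0,0,0]],
    [60,[0,-25,0],[0,0,0]],
    [60,[0,-15,0],[0,0,0]],
    [60,[0,0,0],[0,0,0]]
  ]
}}

```text
time_s: 34.8
ee_pos: [0.5096, 0.2937, 0.2939]
tcp_rot: [-0.477, 0.479, 0.523, -0.519]
force: [0.4, 0.2, 0.7]
opening: 0.0601
```

Run:
```python
from a import *
plan((.5083,.2929,.187),np.radians(5))
im=vision.get_image("side"); A=im["frame"][100:190,270:390,::-1]; B=im["frame"][280:370,270:390,::-1]
cv2.imwrite("pics/s9.png",cv2.resize(np.vstack([A,B]),(400,600),interpolation=cv2.INTER_CUBIC))
for n in("hook","hook_collar","sleeve","marked_piece"): print(n,[(np.round(x["xyz"],4).tolist(),round(x["confidence"],2)) for x in spotter.search_frame("side",n)[:2]])
P=cloud(im)[0]; x,y,z=P.T; k=(abs(x-.508)<.03)&(abs(y-.29)<.03)&(z>.215)&(z<.23); print("griptop",P[k].mean(0),z[k].max())
```

```text
t 34.8 p [0.5096 0.2937 0.2939] F [0.4 0.2 0.7] M [ 0.05 -0.01  0.  ] open 0.0601 q [ 0.48  0.11  1.91  0.    1.11 -1.17]
 shift mm [ -0.9 106.9   1.9] turn [ 0.005  -0.0011  0.0021]
hook [([0.5097, 0.2874, 0.172], 0.52)]
hook_collar [([0.5105, 0.2834, 0.1676], 0.63), ([0.6593, -0.1755, 0.026], 0.23)]
sleeve [([0.581, -0.3119, 0.0166], 0.59)]
marked_piece [([0.6296, -0.2153, 0.0244], 0.64)]
griptop [0.50892246 0.28692639 0.22040476] 0.22458086317257292
```

View pics/s9.png

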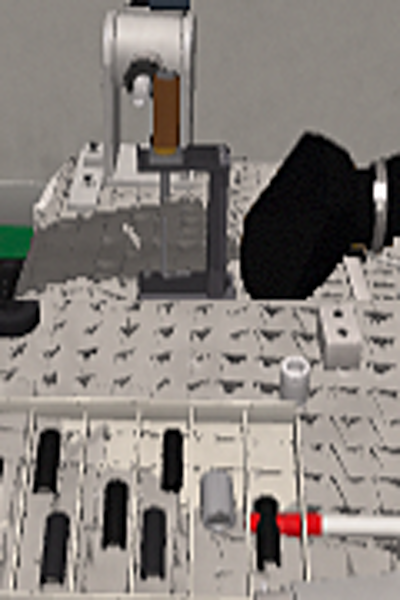

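The hook hangs upright in the fork (crop (167,115)), the sleeve lies flat in the compartment (crop (217,500)), and the gripper is clear. Handing in.

```bash
python3 -c "
from plant import arm; print(arm.job_done())"
```

```text
the job is handed in; nothing more can be done
None
```

The sleeve is out of the trench and lying along y in the tray's empty compartment, and the hook hangs upright in its fork again. I handed the job in at about 35 s of the 72 s allowed.

**How it went:** The trench floor was felt with about 7 N. The toe went into the bore with no contact force above about 1–2 N, and lifting the sleeve took about 3–4 N.

**Last checks:** The last picture shows the sleeve flat between the walls of the fifth compartment from the robot. The network puts its visible middle at (0.581, -0.312); I had worked out the slot centre as (0.5865, -0.308). The hook seated at its original height, and the gripper was open and about 70 mm above it.

**What was not clean:**
- I first turned the hook the wrong way while carrying the sleeve and had to turn it back. The sleeve stayed on.
- The hook was pressed onto its fork with about 13 N for a moment before release.
- The last side picture put the grip's top about 5 mm to the side of the first one in y (0.287 against 0.292). The picture shows the hook properly in the fork, so I take this to be the camera seeing only part of the grip.
- I did not check every bystander piece again one by one. Nothing was seen or felt to touch any of them.

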